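# Snap the cover onto the bamboo caddy

### The job

Pick up the caddy's loose bamboo cover by its handle and lay it squarely on the open caddy so that it drops in and sits flat on the rim, its four tabs still up. Then press each of the four snap tabs around its rim in turn until every one has snapped down flat, and leave the closed caddy alone. Do not shift the remotes, the glass holder or the tin.

Things in the scene. Friction and masses are not known exactly. Their poses are not given: they have to be found in the camera images.
- caddy_mouth (a point): Bamboo caddy: open-topped box 130 x 180 mm, 95 mm tall, walls 8 mm, standing firm (it does not move). The point is the centre of its open top, level with the rim, 95 mm above the cabinet top. x axis along the 130 mm side, y along the 180 mm side, z up. The sliding door on its -x face plays no part.
- cover_handle (a point): Loose cover (0.3 kg, see cover), lying flat at the start. Handle: an upright block in its middle, 46 mm along x, 14 mm thick along y, 46 mm tall above the plate. Point: on the handle's centre line, 12 mm below its top, 34 mm above the plate's top face. Axes as cover. When seated it is 40 mm above caddy_mouth, x axes parallel; the cover also fits turned half round.
- tab_near (a joint): Angle (rad) of the snap tab amid the cover's -x edge: about 0 (-0.03 at rest) = raised 20 degrees, as at the start; 0.35 to 0.4 = snapped flat on the plate (engaged). Sprung over centre: let go before half-way (0.175) it jumps back up; past half-way it snaps flat by itself and stays. Pressing takes about 5 N at first, falling to nothing half-way.
- tab_near_press (a point): Where to press that tab: top face, mid-width, 26 mm out from its hinge, 8 mm short of its outer end. The tab is a grey paddle 34 mm long, 36 mm wide, 5 mm thick, hinged at its inner edge. The point sinks 9 to 10 mm as the tab goes flat; flat, it is 5 mm above the plate's top face, 29 mm lower than cover_handle.
- tab_far (a joint): Angle (rad) of the snap tab amid the cover's +x edge: about 0 (-0.03 at rest) = raised 20 degrees, as at the start; 0.35 to 0.4 = snapped flat on the plate (engaged). Sprung over centre: let go before half-way (0.175) it jumps back up; past half-way it snaps flat by itself and stays. Pressing takes about 5 N at first, falling to nothing half-way.
- tab_far_press (a point): Where to press that tab: top face, mid-width, 26 mm out from its hinge, 8 mm short of its outer end. The tab is a grey paddle 34 mm long, 36 mm wide, 5 mm thick, hinged at its inner edge. The point sinks 9 to 10 mm as the tab goes flat; flat, it is 5 mm above the plate's top face, 29 mm lower than cover_handle.
- tab_left (a joint): Angle (rad) of the snap tab amid the cover's +y edge: about 0 (-0.03 at rest) = raised 20 degrees, as at the start; 0.35 to 0.4 = snapped flat on the plate (engaged). Sprung over centre: let go before half-way (0.175) it jumps back up; past half-way it snaps flat by itself and stays. Pressing takes about 5 N at first, falling to nothing half-way.
- tab_left_press (a point): Where to press that tab: top face, mid-width, 26 mm out from its hinge, 8 mm short of its outer end. The tab is a grey paddle 34 mm long, 36 mm wide, 5 mm thick, hinged at its inner edge. The point sinks 9 to 10 mm as the tab goes flat; flat, it is 5 mm above the plate's top face, 29 mm lower than cover_handle.
- tab_right (a joint): Angle (rad) of the snap tab amid the cover's -y edge: about 0 (-0.03 at rest) = raised 20 degrees, as at the start; 0.35 to 0.4 = snapped flat on the plate (engaged). Sprung over centre: let go before half-way (0.175) it jumps back up; past half-way it snaps flat by itself and stays. Pressing takes about 5 N at first, falling to nothing half-way.
- tab_right_press (a point): Where to press that tab: top face, mid-width, 26 mm out from its hinge, 8 mm short of its outer end. The tab is a grey paddle 34 mm long, 36 mm wide, 5 mm thick, hinged at its inner edge. The point sinks 9 to 10 mm as the tab goes flat; flat, it is 5 mm above the plate's top face, 29 mm lower than cover_handle.
- remote_silver: Bystander: flat silver aluminium remote, 150 x 36 x 14 mm, length along its x; origin at the centre of its underside.
- remote_black: Bystander: flat matte black soundbar remote, 120 x 42 x 18 mm, length along its x; origin at the centre of its underside.
- glass_holder: Bystander: empty round glass tealight holder, 68 mm across, 50 mm tall; origin at the centre of its underside.
- tin: Bystander: small round stainless tin with a screw-top lid, 68 mm across, 62 mm tall; origin at the centre of its underside.
- cover: Bamboo plate 130 (x) x 180 mm (y), 6 mm thick; beneath it a locating frame 8 mm deep, 109 x 159 mm, lower edge rounded, drops into the caddy's 114 x 164 mm opening (2.5 mm to spare each side) so the plate rests on the rim. Two low spring housings, 11 mm tall, lie 23 to 49 mm either way along y. Origin: centre of the lowest face, 48 mm below cover_handle; z up.
There are look-alikes about, which are no part of the job. Leave any turquoise look-alike of the cover alone.

How it is judged:
On the way, in this order (a step that is already met when the one before it is completed fails the run):
1. the cover sits flat in place on the caddy with all four tabs still up (x of cover_handle in the frame of caddy_mouth between -0.005 and 0.005 m and y of cover_handle in the frame of caddy_mouth between -0.005 and 0.005 m and z of cover_handle in the frame of caddy_mouth between 0.037 and 0.043 m and angle between the x axis of cover_handle and the x axis of caddy_mouth, either way round below 0.08 rad and angle between cover_handle's own z axis and vertical below 0.04 rad and value of joint each of tab_near, tab_far, tab_left, tab_right below 0.1 rad), for 0.2 s.
2. all four tabs are snapped flat with the cover in place (x of cover_handle in the frame of caddy_mouth between -0.005 and 0.005 m and y of cover_handle in the frame of caddy_mouth between -0.005 and 0.005 m and z of cover_handle in the frame of caddy_mouth between 0.037 and 0.043 m and angle between the x axis of cover_handle and the x axis of caddy_mouth, either way round below 0.08 rad and angle between cover_handle's own z axis and vertical below 0.04 rad and value of joint each of tab_near, tab_far, tab_left, tab_right above 0.3 rad), for 0.2 s.
At the end, for the whole second after the job is handed in: The cover is at rest, flat on the caddy's rim (handle point within 5 mm of the caddy's centre line each way and 37 to 43 mm above the rim, turned less than 0.08 rad, tilted less than 0.04 rad) and all four tabs are down past 0.30 rad (all of step 2 and linear speed of cover below 0.02 m/s); the robot touches nothing.
It fails at once if the silver aluminium remote is shifted by more than 30 mm (distance of remote_silver from where it was at the start of the episode above 0.03 m).
It fails at once if the black soundbar remote is shifted by more than 30 mm (distance of remote_black from where it was at the start of the episode above 0.03 m).
It fails at once if the glass tealight holder is shifted by more than 30 mm (distance of glass_holder from where it was at the start of the episode above 0.03 m).
It fails at once if the steel tin is shifted by more than 30 mm (distance of tin from where it was at the start of the episode above 0.03 m).
It also fails if it takes over 58 s, if anything falls off the work surface, if the arm or the gripper's body presses on something with over 40 N, if the wrist force passes 120 N, or if a joint passes its speed limit or range.

### The arm

A 6-joint arm with a two-finger parallel gripper is mounted at the origin on the work surface. World frame = base frame: x ahead of the robot, y to its left, z up, the work surface at z = 0. Lengths are in m, angles in rad, forces in N, time in s.
With the tool pointing down it reaches from about 0.3 to 0.825 m from the base axis. Payload 5.4 kg.
Tool frame: the origin (TCP) lies at the very end of the fingers, on their centre line; the grasp point (between the pads) lies arm.hold_point_z behind it (arm.hold_point_z is the distance from the TCP to the grasp point, in m); x points along the fingers, y is the direction in which the jaws open and shut, and the axes are right-handed (so a half turn about x gives the same grasp; the last joint's range is limited). The gripper opens to 92 mm and grips with 3 to 60 N. Pads are 20 mm wide; open, the fingers measure 128 mm over their backs; the gripper's body (75 mm by 189 mm) begins 69 mm behind the grasp point.
Start: joints at [-1.424, 0.158, 1.597, -0, 1.386, -0.21], TCP at [0.201, -0.539, 0.181] pointing down, gripper open.
Joint ranges: [-2.91, 2.91], [-0.94, 2.29], [0.18, 2.7], [-1.29, 4.43], [0.17, 2.64], [-3, 3]. Speed limits (rad/s): [2.57, 2.57, 3.14, 3.14, 3.14, 3.14].

### API

Orientations are given as a unit quaternion [x, y, z, w].
In Python, from bench import arm gives the robot as it stands.
- The arm moves only by the tool drive_tool, never from a script. Its argument "steps" is a list of rows, each a list of 5 numbers: the shift along the tool's x, y, z in mm, then the turn about the tool's x in rad, then the opening, from -1 (shut) to 1 (fully open). A call has 1 to 20 rows; each row is the pose to reach, as a shift and turn from the pose commanded when the call began, along the tool's axes at that moment; what a row does not reach only later rows make up. A row lasts 1/10 s, in which the tool goes at most 50 mm and 8.59 degrees, less where a joint would pass 70% of its speed; a pose out of reach is approached as far as the arm can. A call with a gripper value outside its range is refused whole. The fingers move at their own pace and stop on an object; "squeeze" is the grip in N (left out, the last holds). Time passes only in rows, so rows that repeat a pose let the fingers close. It gives the time, the measured TCP pose, the force and the opening at its end, in the units of the state.
- arm.get_obs(): the state, without advancing time (a new reading comes with each control period).
- arm.grab_frame(name): name is "scene" or "top"; returns the picture (480x640x3 uint8, red, green, blue); there is no depth.
- arm.get_calibration(name): a dict with "vertical_fov" (degrees; the focal length in pixels is half the picture's height over the tangent of half this angle, whatever the lens; pixels are square), "cx", "cy" (the principal point, pixels), "camera_from_world" (4x4, takes a point from world to camera coordinates). Camera axes: x right, y down, z forward; pixel columns grow to the right and rows downward; lengths in m; the calibration is good to about 2 mm. A picture is of the moment at which its call begins. get_calibration takes no time and is no camera call.
- arm.hand_in(): hands the job in, once; it reports no verdict.
The state is a dict: "time_s": time; "joint_pos": joint angles; "joint_vel": joint speeds; "joint_efforts": joint torques, N m; "eef_pos": TCP position; "ee_rot": TCP orientation; "force": force on the tool from outside, world axes, zero at the start; "ft_torque": the same for the moment, N m; "width": opening from 0.0 (shut) to 1.0 (fully open).
Only numpy, scipy, OpenCV 4.12 (cv2) and the standard library are available. Lean on these libraries where they do the work, as an engineer would, in place of code of your own. Each camera call takes 0.05 s, during which the arm holds its last target.

## Working session

There is one attempt and no reset: what is moved stays moved. The work goes in short steps, Python scripts to look and compute and a tool call to move; the robot and the scene stay as the last step left them, time stands still between calls to the robot, and variables do not carry over. Pictures are saved under pics/ and viewed, and the job is handed in when it is done.

Besides the shell and the picture viewer there is one more tool, called after "Request:" as name(argument=value, ...) on one line, values as JSON. drive_tool: Moves the arm, as the interface text tells. Its arguments: {"type":"object","properties":{"steps":{"type":"array","items":{"type":"array","items":{"type":"number"}}},"squeeze":{"type":"number"}},"required":["steps"]}

```bash
mkdir -p pics; ls; python3 - <<'E'
from bench import arm
import cv2,numpy as np
for n in("scene","top"):
    c=arm.get_calibration(n);print(n,c)
    cv2.imwrite(f"pics/{n}0.png",arm.grab_frame(n)[:,:,::-1])
print(arm.get_obs(),arm.hold_point_z)
E
```

```text
pics
scene {'vertical_fov': 56.32448942953997, 'cx': 319.13014957518016, 'cy': 241.62984596452176, 'camera_from_world': array([[ 0.81371916,  0.58100022,  0.01731683, -0.41637474],
       [ 0.42786967, -0.57855541, -0.69440707, -0.23096368],
       [-0.39343191,  0.57246169, -0.71937399,  1.17426154],
       [ 0.        ,  0.        ,  0.        ,  1.        ]])}
top {'vertical_fov': 57.0031105583849, 'cx': 326.2795756524187, 'cy': 236.4963987025515, 'camera_from_world': array([[ 0.02009906, -0.99932642,  0.03070398, -0.09910851],
       [-0.98921413, -0.02433359, -0.14444131,  0.54398935],
       [ 0.14509115, -0.02746967, -0.98903689,  0.83512242],
       [ 0.        ,  0.        ,  0.        ,  1.        ]])}
{'time_s': 0.1, 'joint_pos': array([-1.42410207e+00,  1.58965801e-01,  1.59804943e+00, -4.85446181e-06,
        1.38619759e+00, -2.10096490e-01]), 'joint_vel': array([ 0.00086518, -0.00159216, -0.00440324,  0.00143705,  0.00056415,
       -0.00116578]), 'joint_efforts': array([ 4.14431797e-04, -3.86499596e+01, -3.22959316e+01,  7.02268747e-02,
        3.39722377e-02, -4.93870527e-05]), 'eef_pos': array([ 0.20072142, -0.53819533,  0.17995727]), 'ee_rot': array([ 0.69590097,  0.1260494 , -0.69586803,  0.12490424]), 'force': array([-0.74055544,  0.34426866,  0.56194398]), 'ft_torque': array([-0.01313974,  0.03316536, -0.00912012]), 'width': 0.9966330379174568} 0.0187
```

View pics/scene0.png

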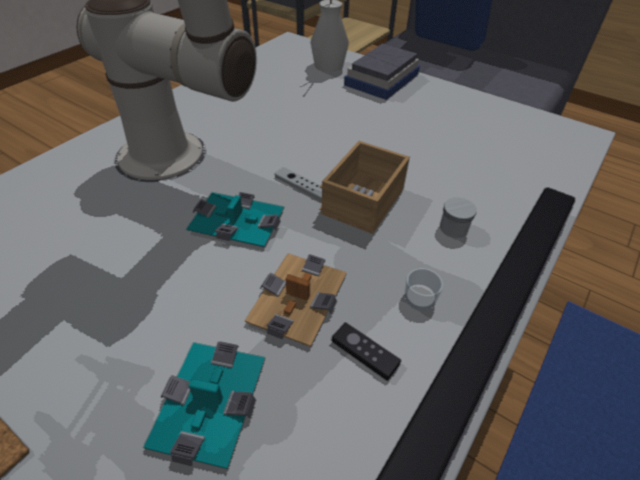

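View pics/top0.png

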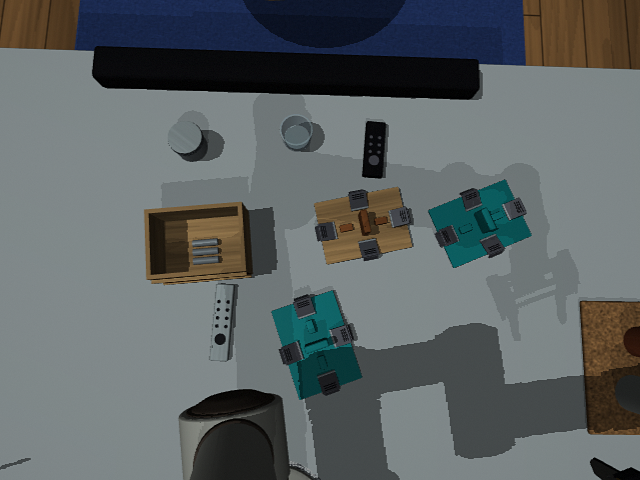

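Candidates for the cover, in the top picture: bamboo plate (365,225), turquoise plate (480,223) and turquoise plate (317,343). The description calls for bamboo, so I choose (365,225) and check it in crops.

```bash
python3 - <<'E'
import cv2
t=cv2.imread("pics/top0.png");s=cv2.imread("pics/scene0.png")
cv2.imwrite("pics/c1.png",cv2.resize(t[175:275,300:430],None,fx=6,fy=6,interpolation=cv2.INTER_CUBIC))
cv2.imwrite("pics/c2.png",cv2.resize(t[190:295,135:265],None,fx=5.5,fy=5.5,interpolation=cv2.INTER_CUBIC))
cv2.imwrite("pics/c3.png",cv2.resize(s[245:350,240:360],None,fx=5.5,fy=5.5,interpolation=cv2.INTER_CUBIC))
cv2.imwrite("pics/c4.png",cv2.resize(s[140:240,310:420],None,fx=6,fy=6,interpolation=cv2.INTER_CUBIC))
E
```

```text
(no output)
```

View pics/c1.png

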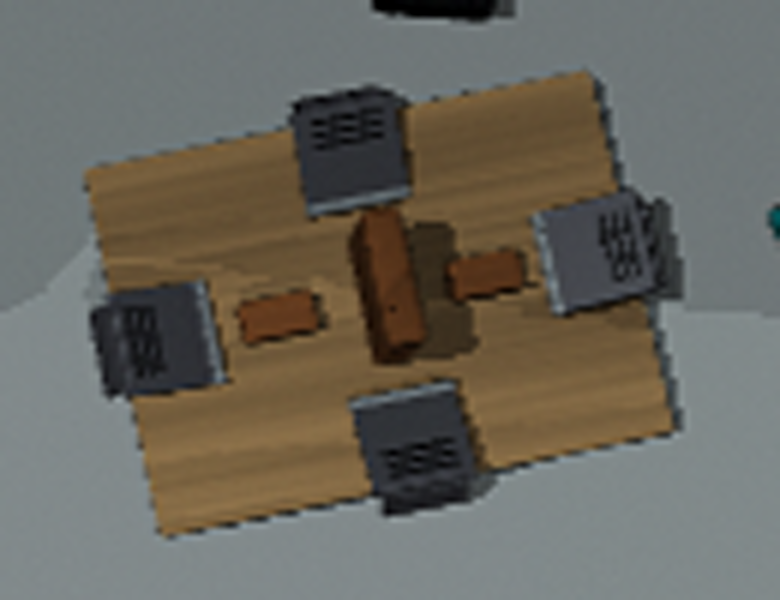

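View pics/c2.png

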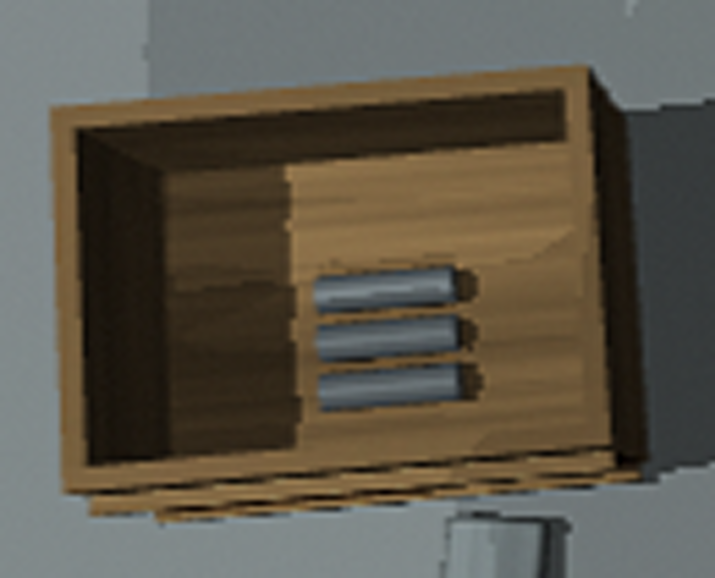

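View pics/c3.png

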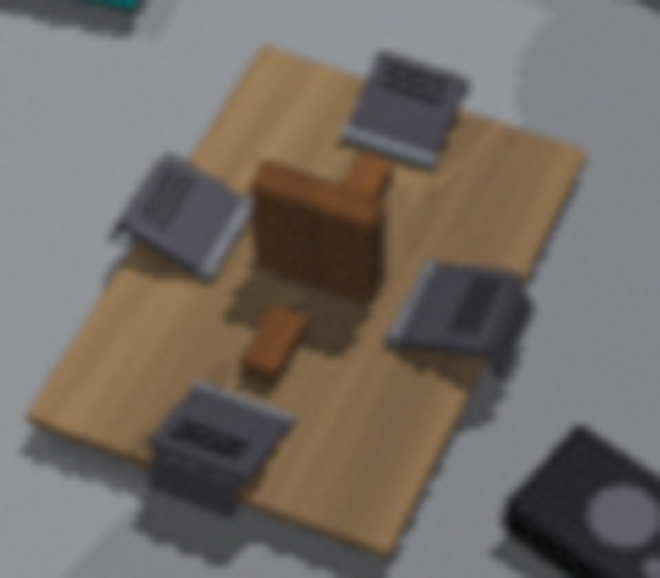

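View pics/c4.png

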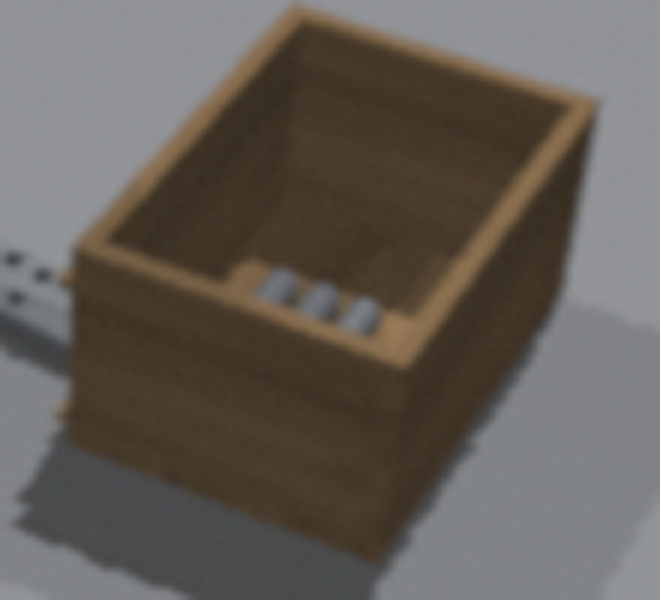

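The crops confirm the choice: it is the bamboo plate with a reddish handle block, four raised grey tabs and two small housings. Next I fit both poses from the corners in the two views.

```bash
cat > h.py <<'E'
import numpy as np, cv2
from scipy.optimize import least_squares
from scipy.spatial.transform import Rotation as R
from bench import arm
def proj(n,P):
    c=arm.get_calibration(n);f=240/np.tan(np.radians(c['vertical_fov'])/2)
    q=np.c_[P,np.ones(len(P))]@np.array(c['camera_from_world']).T
    return np.c_[c['cx']+f*q[:,0]/q[:,2],c['cy']+f*q[:,1]/q[:,2]]
def unc(p,s,o): return (np.array(p,float)+.5)/s-.5+np.array(o)
def model(pose,L):
    x,y,z,a=pose
    L=np.array(L,float);c,s=np.cos(a),np.sin(a)
    return np.c_[x+c*L[:,0]-s*L[:,1],y+s*L[:,0]+c*L[:,1],z+L[:,2]]
def fit(obs,p0,fixz=None):
    def r(p):
        q=np.array([p[0],p[1],fixz,p[2]]) if fixz is not None else p
        return np.concatenate([(proj(n,model(q,L))-uv).ravel() for n,L,uv in obs])
    s=least_squares(r,p0,loss='soft_l1');return s.x,r(s.x).reshape(-1,2)
E
cat > m1.py <<'E'
from h import *
C=[(.065,.09,0),(.065,-.09,0),(-.065,-.09,0),(-.065,.09,0)]
I=[(.057,.082,0),(.057,-.082,0),(-.057,-.082,0),(-.057,.082,0)]
cov=[("top",C,unc([(85,172),(590,72),(680,430),(162,535)],6,(300,175))),
 # scene: far-right..., order resolved below
 ("scene",[C[0],C[1],C[2],C[3]],unc([(585,153),(388,552),(30,418),(267,45)],5.5,(240,245)))]
cad=[("top",C,unc([(50,107),(588,67),(612,450),(65,493)],5.5,(135,190))),
 ("top",I,unc([(77,130),(565,90),(585,448),(88,466)],5.5,(135,190))),
 ("scene",C,unc([(598,100),(408,365),(78,243),(297,8)],6,(310,140)))]
np.set_printoptions(precision=4,suppress=True)
for nm,o,z in(("cover",cov,.014),("caddy",cad,.095)):
    for k in (o,o[:-1],o[-1:]):
        p,e=fit(k,[.5,0,.1],z);print(nm,p,abs(e).max().round(2))
    p,e=fit(o,[.5,0,z,.1]);print(nm,'freez',p);print(e.T)
E
python3 m1.py
```

```text
cover [ 0.5773 -0.1624  0.226 ] 1.46
cover [ 0.5766 -0.1627  0.2281] 0.66
cover [ 0.5783 -0.1619  0.2216] 1.13
cover freez [ 0.5772 -0.1621  0.0128  0.2256]
[[-0.2338 -0.0701 -0.7635 -0.2445  0.4324  0.116  -1.3729 -1.2175]
 [-0.6714 -0.6121  0.1551  0.3069 -0.3239  0.8207  0.023  -0.0084]]
caddy [0.5261 0.1571 0.1055] 4.11
caddy [0.5256 0.1568 0.1041] 3.77
caddy [0.5278 0.1585 0.1073] 1.24
caddy freez [0.5262 0.1574 0.0941 0.1055]
[[ 0.234  -0.099  -0.3358 -0.5638 -0.1815  0.0314 -0.0702 -0.4023  0.0121
  -0.9557 -1.5908 -1.037 ]
 [ 0.0392 -0.1254 -0.479  -0.0261 -0.2544  0.1971 -4.1078  0.1068  0.2113
   0.614   0.554  -0.9474]]
```

```bash
cat >> h.py <<'E'
def delta(target,yawdir=None):
    "target TCP xyz; yawdir: world angle of desired tool y (mod pi)"
    o=arm.get_obs();Rm=R.from_quat(o['ee_rot']).as_matrix()
    d=Rm.T@(np.array(target)-o['eef_pos'])*1000
    ty=Rm[:,1];cur=np.arctan2(ty[1],ty[0]);out=None
    if yawdir is not None:
        dy=(yawdir-cur+np.pi/2)%np.pi-np.pi/2
        out=-dy if Rm[2,0]<0 else dy   # tool x down -> turn reversed
    print('t',o['time_s'],'pos',o['eef_pos'].round(4),'toolx',Rm[:,0].round(3),'yawy',round(cur,4),'delta mm',d.round(1),'turn',out,'q',np.round(o['joint_pos'],2),'F',o['force'].round(1),'w',round(o['width'],3))
E
python3 -c "
from h import *
delta([.577,-.1625,.18],.226+np.pi/2)"
```

```text
t 0.1 pos [ 0.2007 -0.5382  0.18  ] toolx [-0.     0.002 -1.   ] yawy -1.214 delta mm [   0.5 -220.6 -483.8] turn 0.13079190589091283 q [-1.42  0.16  1.6  -0.    1.39 -0.21] F [-0.7  0.3  0.6] w 0.997
```

Request:
drive_tool(steps=[[0,-220.6,-483.8,0.13,0.0],[0,-220.6,-483.8,0.13,0.0],[0,-220.6,-483.8,0.13,0.0],[0,-220.6,-483.8,0.13,0.0],[0,-220.6,-483.8,0.13,0.0],[0,-220.6,-483.8,0.13,0.0],[0,-220.6,-483.8,0.13,0.0],[0,-220.6,-483.8,0.13,0.0],[0,-220.6,-483.8,0.13,0.0],[0,-220.6,-483.8,0.13,0.0],[0,-220.6,-483.8,0.13,0.0],[0,-220.6,-483.8,0.13,0.0],[0,-220.6,-483.8,0.13,0.0],[0,-220.6,-483.8,0.13,0.0],[0,-220.6,-483.8,0.13,0.0],[0,-220.6,-483.8,0.13,0.0],[0,-220.6,-483.8,0.13,0.0]])

```text
time_s: 1.8
eef_pos: [0.5767, -0.1637, 0.1809]
ee_rot: [0.703, 0.08, -0.703, 0.08]
force: [-0.0, -0.3, -0.2]
width: 0.501
```

```bash
python3 -c "
from h import *
delta([.577,-.1625,.075],.226+np.pi/2)
for n in('top','scene'): cv2.imwrite(f'pics/{n}1.png',arm.grab_frame(n)[:,:,::-1])"
```

```text
t 1.8 pos [ 0.5767 -0.1637  0.1809] toolx [ 0. -0. -1.] yawy -1.3451 delta mm [105.9  -1.2  -0.5] turn -0.0003335667534258846 q [-0.48  0.22  1.53 -0.    1.4   0.87] F [-0.  -0.3 -0.2] w 0.501
```

View pics/scene1.png

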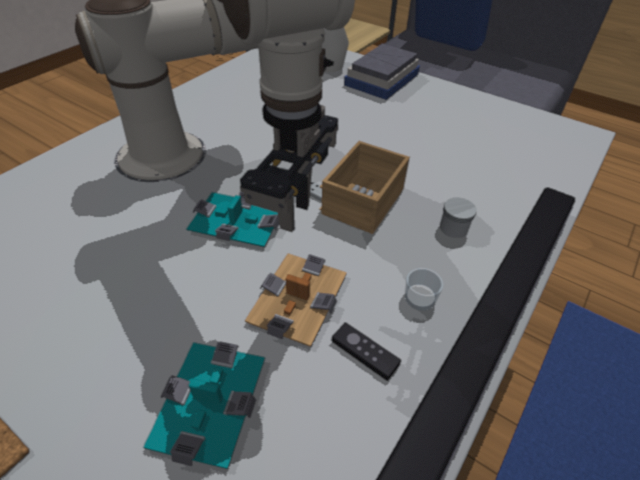

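```bash
python3 -c "
from h import *
P=np.array([[.577,-.164,.181],[.577,-.164,.031],[.1,0,0]])
for n in('top','scene'): print(proj(n,P))"
```

```text
[[374.9344366  207.43471494]
 [364.56809693 222.9920995 ]
 [275.76681676 468.03021113]]
[[294.94773325 232.40069608]
 [296.686391   289.78720611]
 [186.79976795 167.29764875]]
```

View pics/top1.png

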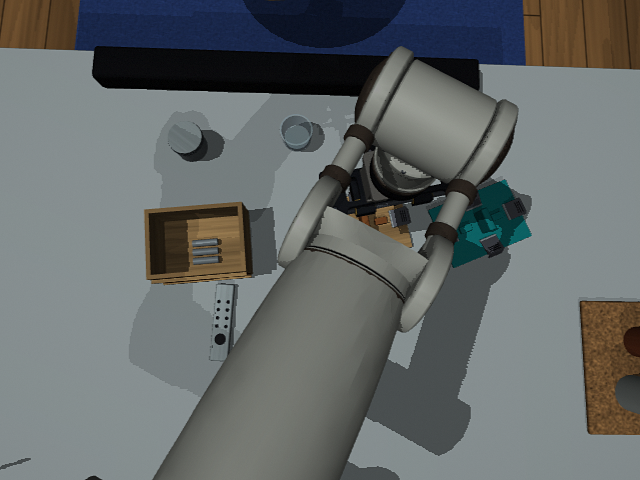

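The scene picture shows the fingertips at about (290,228), matching the projection of the TCP, with the handle at (298,285) below it. I descend to just above the handle.

Request:
drive_tool(steps=[[50,-1.2,-0.5,0,0.0],[95,-1.2,-0.5,0,0.0],[106,-1.2,-0.5,0,0.0],[106,-1.2,-0.5,0,0.0],[106,-1.2,-0.5,0,0.0]])

```text
time_s: 2.4
eef_pos: [0.5789, -0.1626, 0.0772]
ee_rot: [0.704, 0.079, -0.702, 0.081]
force: [0.7, -0.2, 1.0]
width: 0.501
```

```bash
python3 -c "
from h import *
delta([.577,-.1625,.031],.226+np.pi/2)
im=arm.grab_frame('scene')[:,:,::-1]
cv2.imwrite(f'pics/s2.png',cv2.resize(im[190:350,220:380],None,fx=3.7,fy=3.7,interpolation=cv2.INTER_CUBIC))"
```

```text
t 2.4 pos [ 0.5789 -0.1626  0.0772] toolx [ 0.003 -0.002 -1.   ] yawy -1.3441 delta mm [46.2 -0.6  1.9] turn 0.0007124750461571239 q [-0.47  0.32  1.62  0.    1.2   0.87] F [ 0.7 -0.2  1. ] w 0.501
```

View pics/s2.png

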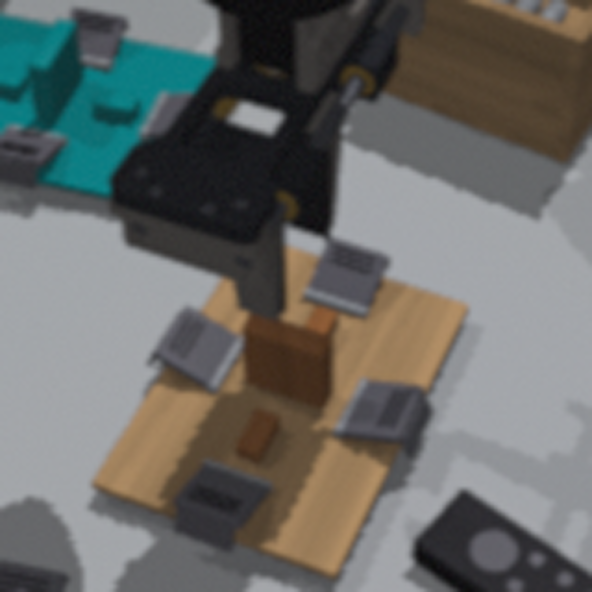

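Request:
drive_tool(steps=[[20,0,0,0,0.0],[38,0,0,0,0.0],[44,0,0,0,0.0],[44,0,0,0,0.0],[44,0,0,0,0.0],[44,0,0,0,0.0]])

```text
time_s: 3.05
eef_pos: [0.5785, -0.1624, 0.0325]
ee_rot: [0.703, 0.079, -0.702, 0.081]
force: [-0.7, -1.1, 1.1]
width: 0.499
```

```bash
python3 -c "
from h import *
delta([.577,-.1625,.031],.226+np.pi/2)
for n,(x,y) in dict(top=(290,160),scene=(220,210)).items():
  im=arm.grab_frame(n)[:,:,::-1]
  cv2.imwrite(f'pics/{n}3.png',cv2.resize(im[y:y+150,x:x+150],None,fx=4,fy=4,interpolation=cv2.INTER_CUBIC))"
```

```text
t 3.05 pos [ 0.5785 -0.1624  0.0325] toolx [ 0.002 -0.001 -1.   ] yawy -1.344 delta mm [ 1.5 -0.2  1.5] turn 0.0007952701136293427 q [-0.47  0.37  1.65  0.    1.12  0.87] F [-0.7 -1.1  1.1] w 0.499
```

View pics/scene3.png

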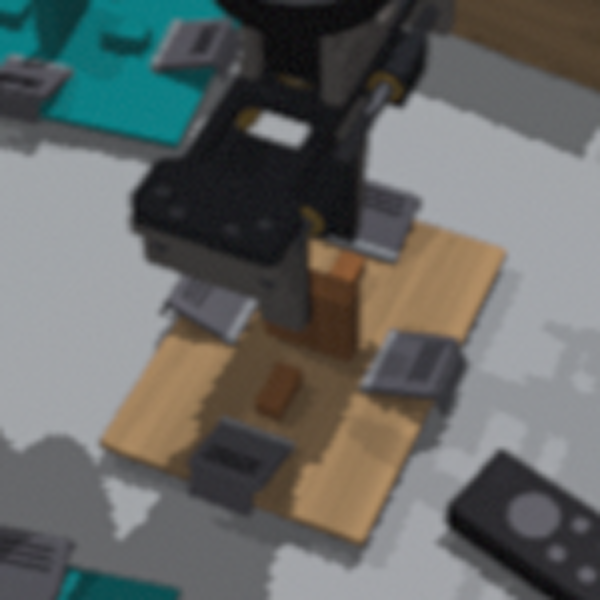

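```bash
python3 -c "
from h import *
c=np.array([.5785,-.1624,.0325]);y=np.array([.225,-.974,0]);x=np.array([.974,.225,0])
P=[c+y*.023+x*.01,c+y*.023-x*.01,c+y*.036+x*.01,c+y*.036-x*.01]
p=proj('scene',np.array(P));print((p-[220,210]+.5)*4-.5)
h=np.array([.577,-.1625,.06])
p=proj('scene',np.array([h+y*.007+x*.023,h+y*.007-x*.023,h-y*.007+x*.023]));print((p-[220,210]+.5)*4-.5)
"
```

```text
[[311.98558234 361.82427307]
 [272.0397709  347.80551448]
 [299.9948946  383.38354898]
 [259.71001561 369.08385989]]
[[349.4741589  306.01765232]
 [256.42488324 274.35592893]
 [361.8851016  283.57319941]]
```

View pics/top3.png

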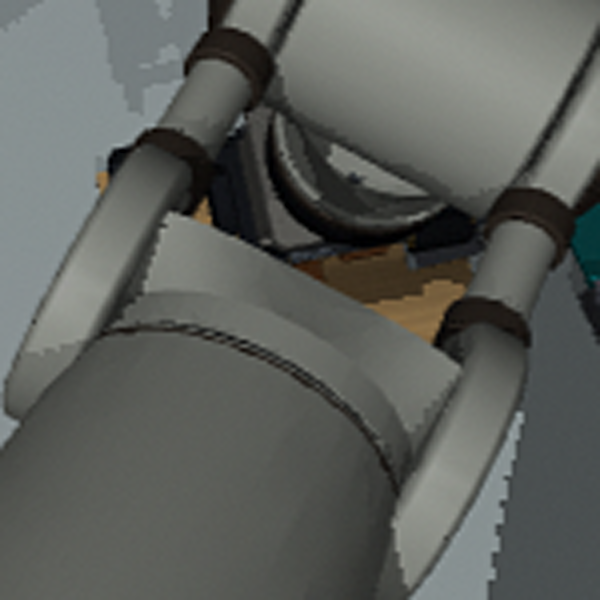

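```bash
python3 -c "
from h import *
im=arm.grab_frame('scene')[:,:,::-1][230:320,240:345]
im=cv2.resize(im,None,fx=7,fy=6.6,interpolation=cv2.INTER_CUBIC)
im=(255*(im/255.)**.5).astype('uint8')
cv2.imwrite('pics/z4.png',im)"
```

```text
(no output)
```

View pics/z4.png

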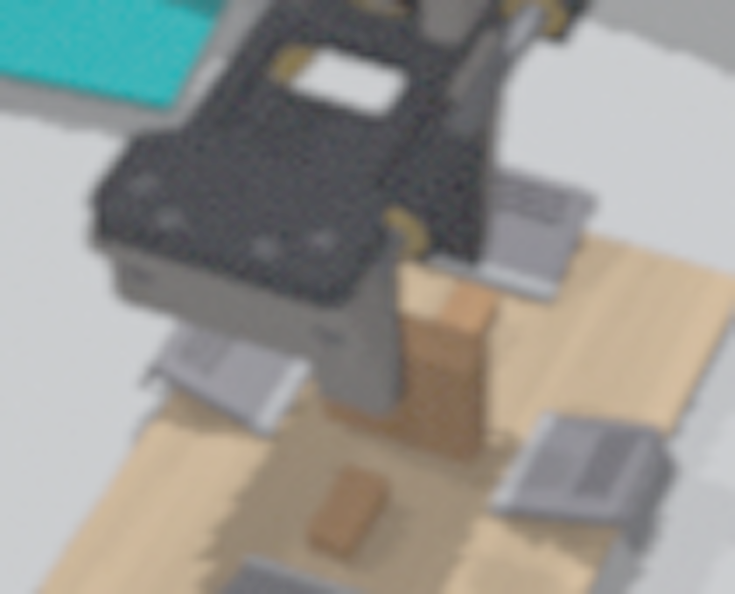

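The finger tip appears about 10 px higher than its predicted position. The cause could be a linkage that retracts the tips when open, or an offset. I'll lift clear, shut the fingers and measure where the tips really are, since pressing needs that too.

Request:
drive_tool(steps=[[-40,0,0,0,0.0],[-58,0,0,0,0.0],[-60,0,0,0,-1],[-60,0,0,0,-1],[-60,0,0,0,-1],[-60,0,0,0,-1],[-60,0,0,0,-1],[-60,0,0,0,-1]])

```text
time_s: 4.0
eef_pos: [0.5769, -0.1616, 0.0901]
ee_rot: [-0.702, -0.08, 0.703, -0.08]
force: [0.3, 0.4, -0.5]
width: 0.011
```

```bash
python3 -c "
from h import *
delta([.577,-.1625,.031],.226+np.pi/2)
o=arm.get_obs();Rm=R.from_quat(o['ee_rot']).as_matrix();c=o['eef_pos']
P=[c+Rm@np.array([0,a,b]) for a in(-.018,0,.018) for b in (-.01,.01)]
p=proj('scene',np.array(P));print((p-[240,210]+.5)*6-.5)
im=arm.grab_frame('scene')[:,:,::-1][210:310,240:360]
im=cv2.resize(im,None,fx=6,fy=6,interpolation=cv2.INTER_CUBIC)
im=(255*(im/255.)**.5).astype('uint8')
for q in (p-[240,210]+.5)*6-.5: cv2.circle(im,tuple(int(v) for v in q),3,(0,0,255),-1)
cv2.imwrite('pics/z5.png',im)"
```

```text
t 4.0 pos [ 0.5769 -0.1616  0.0901] toolx [-0.001  0.001 -1.   ] yawy -1.344 delta mm [59.1  0.9  0. ] turn 0.0007466152685138283 q [-0.47  0.3   1.61 -0.    1.23  0.87] F [ 0.3  0.4 -0.5] w 0.011
[[399.32430397 319.60274977]
 [338.03239704 299.56372779]
 [374.60988942 362.09416075]
 [312.57747635 341.48886033]
 [349.15492452 405.85879751]
 [286.36477864 384.66207777]]
```

View pics/z5.png

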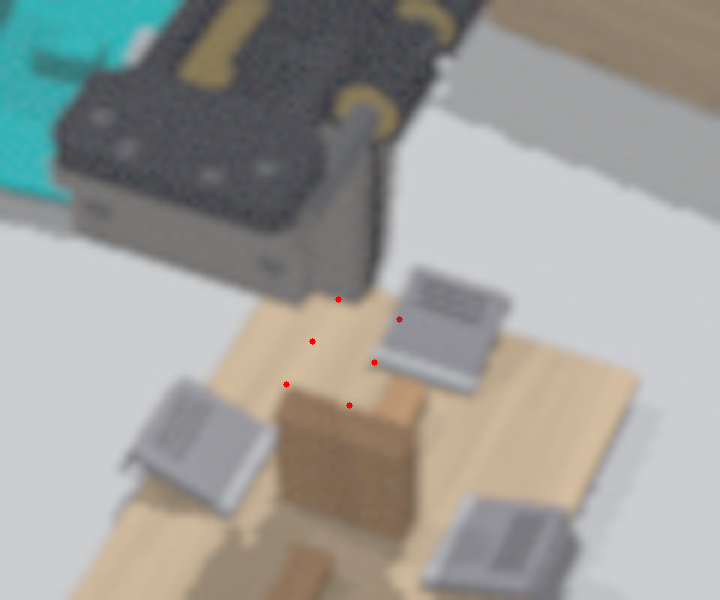

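Shut, the tip is seen near (300,259) in image pixels, about 10 px above its predicted place. A light touch on the handle top (z≈0.060) will settle where the tip is.

Request:
drive_tool(steps=[[15,0,0,0,-1],[25,0,0,0,-1],[26,0,0,0,-1],[26,0,0,0,-1],[26,0,0,0,-1]])

```text
time_s: 4.55
eef_pos: [0.5775, -0.1619, 0.065]
ee_rot: [0.703, 0.08, -0.702, 0.08]
force: [0.7, 0.5, 1.4]
width: 0.002
```

Request:
drive_tool(steps=[[1,0,0,0,-1],[2,0,0,0,-1],[2,0,0,0,-1]])

```text
time_s: 4.85
eef_pos: [0.5774, -0.1618, 0.0629]
ee_rot: [0.703, 0.08, -0.703, 0.08]
force: [0.5, 0.7, 0.2]
width: 0.005
```

Request:
drive_tool(steps=[[1,0,0,0,-1],[2,0,0,0,-1],[2,0,0,0,-1]])

```text
time_s: 5.15
eef_pos: [0.5772, -0.1617, 0.0606]
ee_rot: [-0.702, -0.08, 0.703, -0.08]
force: [0.2, 0.4, 0.3]
width: 0.005
```

Request:
drive_tool(steps=[[1,0,0,0,-1],[2,0,0,0,-1],[2,0,0,0,-1]])

```text
time_s: 5.45
eef_pos: [0.5772, -0.1617, 0.0586]
ee_rot: [-0.702, -0.08, 0.703, -0.08]
force: [-0.4, 0.7, 0.2]
width: 0.005
```

Request:
drive_tool(steps=[[1,0,0,0,-1],[2,0,0,0,-1],[2,0,0,0,-1]])

```text
time_s: 5.75
eef_pos: [0.5772, -0.1618, 0.0566]
ee_rot: [-0.702, -0.08, 0.703, -0.08]
force: [-0.3, -0.1, 0.6]
width: 0.006
```

Request:
drive_tool(steps=[[1,0,0,0,-1],[2,0,0,0,-1],[2,0,0,0,-1]])

```text
time_s: 6.05
eef_pos: [0.5772, -0.1617, 0.0546]
ee_rot: [-0.702, -0.08, 0.703, -0.08]
force: [0.6, 0.1, -0.6]
width: 0.002
```

```bash
python3 -c "
from h import *
im=arm.grab_frame('scene')[:,:,::-1][210:310,240:360]
im=cv2.resize(im,None,fx=6,fy=6,interpolation=cv2.INTER_CUBIC)
im=(255*(im/255.)**.5).astype('uint8')
cv2.imwrite('pics/z6.png',im)"
```

```text
(no output)
```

View pics/z6.png

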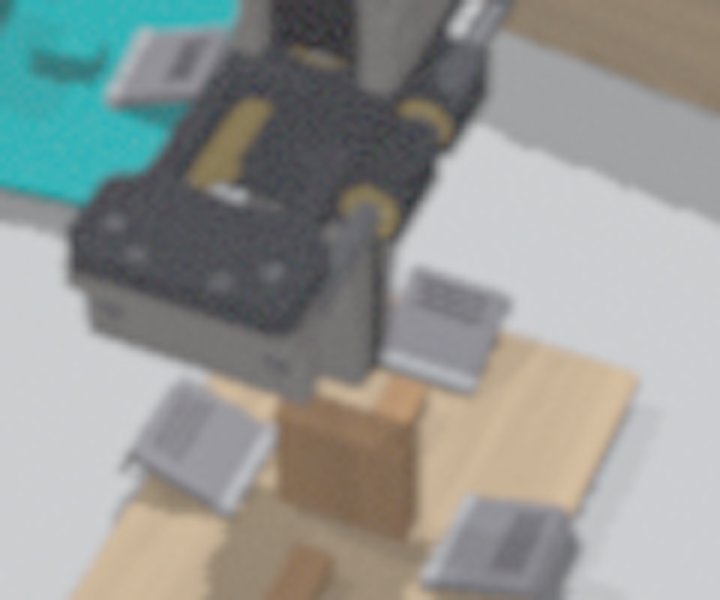

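No contact at 0.0546, and the offset in the image is purely vertical. The real tips seem about 25 mm higher than the stated TCP. I keep feeling downward.

Request:
drive_tool(steps=[[3,0,0,0,-1],[6,0,0,0,-1],[9,0,0,0,-1],[9,0,0,0,-1]])

```text
time_s: 6.5
eef_pos: [0.5768, -0.1616, 0.045]
ee_rot: [-0.702, -0.08, 0.703, -0.08]
force: [-0.4, 0.3, -0.4]
width: 0.004
```

Request:
drive_tool(steps=[[1,0,0,0,-1],[3,0,0,0,-1],[3,0,0,0,-1]])

```text
time_s: 6.8
eef_pos: [0.5772, -0.1618, 0.0426]
ee_rot: [-0.702, -0.08, 0.703, -0.08]
force: [-0.1, 0.5, 0.1]
width: 0.006
```

Request:
drive_tool(steps=[[1,0,0,0,-1],[3,0,0,0,-1],[3,0,0,0,-1]])

```text
time_s: 7.1
eef_pos: [0.5771, -0.1617, 0.0395]
ee_rot: [-0.702, -0.08, 0.703, -0.08]
force: [0.4, -0.1, 0.9]
width: 0.003
```

Request:
drive_tool(steps=[[1,0,0,0,-1],[2,0,0,0,-1],[2,0,0,0,-1]])

```text
time_s: 7.4
eef_pos: [0.5772, -0.1618, 0.0376]
ee_rot: [-0.702, -0.08, 0.703, -0.08]
force: [0.3, -1.1, 1.2]
width: 0.003
```

```bash
python3 -c "
from h import *
im=arm.grab_frame('scene')[:,:,::-1][230:330,240:360]
im=cv2.resize(im,None,fx=6,fy=6,interpolation=cv2.INTER_CUBIC)
im=(255*(im/255.)**.5).astype('uint8')
cv2.imwrite('pics/z7.png',im);print(arm.get_obs()['force'])"
```

```text
[ 0.16977492 -0.42052407 -0.56632947]
```

View pics/z7.png

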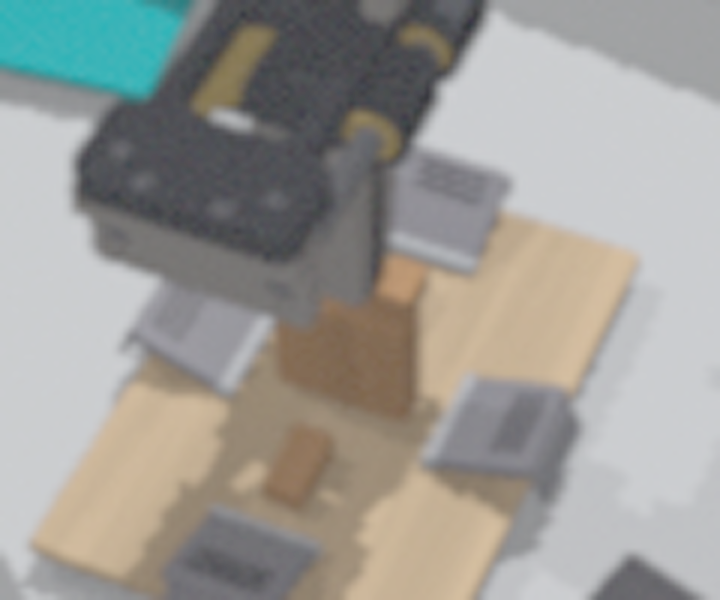

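Request:
drive_tool(steps=[[1,0,0,0,-1],[2,0,0,0,-1],[2,0,0,0,-1]])

```text
time_s: 7.75
eef_pos: [0.5772, -0.1617, 0.0356]
ee_rot: [-0.702, -0.08, 0.703, -0.08]
force: [0.5, -0.3, 0.0]
width: 0.002
```

Request:
drive_tool(steps=[[1,0,0,0,-1],[2,0,0,0,-1],[2,0,0,0,-1]])

```text
time_s: 8.05
eef_pos: [0.5772, -0.1617, 0.0336]
ee_rot: [-0.702, -0.08, 0.703, -0.08]
force: [-0.8, -0.5, 0.7]
width: 0.006
```

Request:
drive_tool(steps=[[1,0,0,0,-1],[2,0,0,0,-1],[2,0,0,0,-1]])

```text
time_s: 8.35
eef_pos: [0.5772, -0.1618, 0.0316]
ee_rot: [-0.702, -0.08, 0.703, -0.08]
force: [-0.4, -0.3, -0.3]
width: 0.014
```

Request:
drive_tool(steps=[[1,0,0,0,-1],[2,0,0,0,-1],[2,0,0,0,-1]])

```text
time_s: 8.65
eef_pos: [0.5772, -0.1618, 0.0296]
ee_rot: [-0.702, -0.08, 0.703, -0.08]
force: [0.1, -0.3, 0.2]
width: 0.003
```

Request:
drive_tool(steps=[[1,0,0,0,-1],[2,0,0,0,-1],[2,0,0,0,-1]])

```text
time_s: 8.95
eef_pos: [0.5771, -0.1617, 0.0276]
ee_rot: [-0.702, -0.08, 0.703, -0.08]
force: [0.4, -0.1, 0.3]
width: 0.002
```

```bash
python3 -c "
from h import *
im=arm.grab_frame('scene')[:,:,::-1][230:330,240:360]
im=cv2.resize(im,None,fx=6,fy=6,interpolation=cv2.INTER_CUBIC)
im=(255*(im/255.)**.5).astype('uint8')
cv2.imwrite('pics/z8.png',im);print(arm.get_obs()['force'])"
```

```text
[ 0.77287634 -0.73378858  0.80894576]
```

View pics/z8.png

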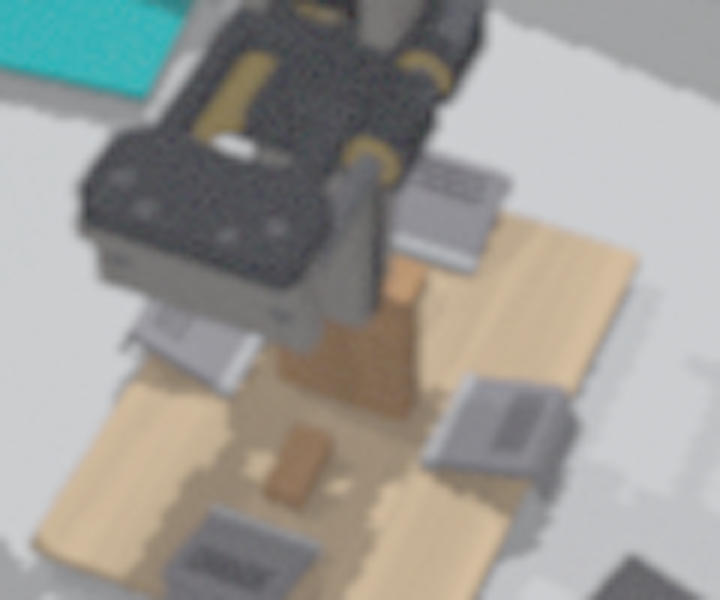

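Request:
drive_tool(steps=[[1,0,0,0,-1],[2,0,0,0,-1],[2,0,0,0,-1]])

```text
time_s: 9.3
eef_pos: [0.5775, -0.1619, 0.0266]
ee_rot: [0.703, 0.08, -0.703, 0.08]
force: [-2.7, 0.1, 4.3]
width: 0.006
```

Request:
drive_tool(steps=[[1,0,0,0,-1],[2,0,0,0,-1],[2,0,0,0,-1]])

```text
time_s: 9.6
eef_pos: [0.5775, -0.1619, 0.0265]
ee_rot: [-0.702, -0.08, 0.703, -0.08]
force: [-6.8, 2.7, 16.2]
width: 0.006
```

Request:
drive_tool(steps=[[1,0,0,0,-1],[2,0,0,0,-1],[2,0,0,0,-1]])

```text
time_s: 9.9
eef_pos: [0.5776, -0.1619, 0.0264]
ee_rot: [-0.702, -0.08, 0.703, -0.08]
force: [-12.9, 5.2, 28.5]
width: 0.006
```

Contact comes at a reported z of 0.0266, so the real tip sits about 33 mm above the reported TCP (handle top 0.060). I raise, reopen and lower with that correction.

Request:
drive_tool(steps=[[-10,0,0,0,-1],[-22,0,0,0,0],[-22,0,0,0,0],[-22,0,0,0,0],[-22,0,0,0,0],[-22,0,0,0,0],[-22,0,0,0,0],[-8,0,0,0,0],[0,0,0,0,0],[0,0,0,0,0]])

```text
time_s: 10.9
eef_pos: [0.5755, -0.1609, 0.0192]
ee_rot: [-0.701, -0.081, 0.704, -0.079]
force: [-0.6, 0.4, 0.3]
width: 0.498
```

```bash
python3 -c "
from h import *
delta([.577,-.1625,.002],.226+np.pi/2)
im=arm.grab_frame('scene')[:,:,::-1][230:330,240:360]
im=cv2.resize(im,None,fx=6,fy=6,interpolation=cv2.INTER_CUBIC)
im=(255*(im/255.)**.5).astype('uint8')
cv2.imwrite('pics/z9.png',im)"
```

```text
t 10.9 pos [ 0.5755 -0.1609  0.0192] toolx [-0.004  0.002 -1.   ] yawy -1.3441 delta mm [17.2  1.9 -1.2] turn 0.0007240297264461404 q [-0.47  0.39  1.65 -0.    1.1   0.87] F [-0.6  0.4  0.3] w 0.498
```

View pics/z9.png

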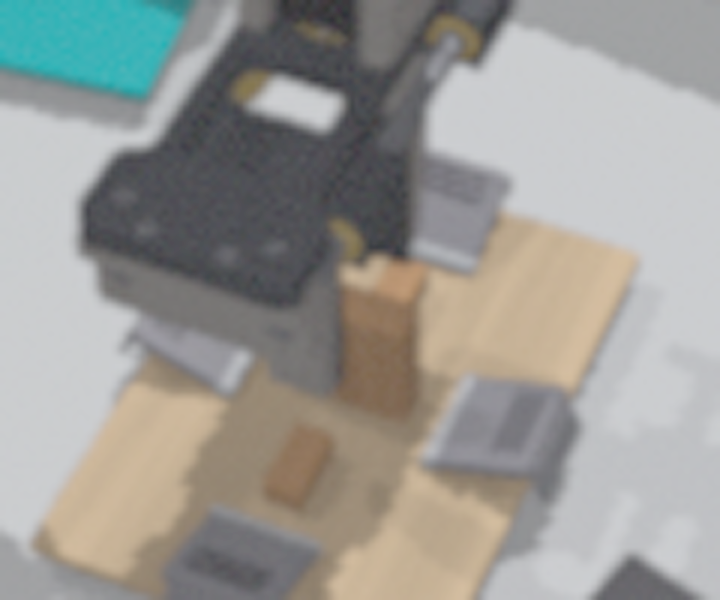

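Request:
drive_tool(steps=[[8,0,0,0,0],[14,0,0,0,0],[15,0,0,0,0],[15,0,0,0,0]])

```text
time_s: 11.35
eef_pos: [0.5771, -0.1617, 0.0065]
ee_rot: [-0.702, -0.08, 0.703, -0.08]
force: [0.3, 0.4, -0.1]
width: 0.501
```

```bash
python3 -c "
from h import *
delta([.577,-.1625,.002],.226+np.pi/2)
im=arm.grab_frame('scene')[:,:,::-1][230:330,240:360]
im=cv2.resize(im,None,fx=6,fy=6,interpolation=cv2.INTER_CUBIC)
im=(255*(im/255.)**.5).astype('uint8')
cv2.imwrite('pics/z10.png',im)"
```

```text
t 11.35 pos [ 0.5771 -0.1617  0.0065] toolx [-0.  0. -1.] yawy -1.3441 delta mm [4.5 0.7 0.3] turn 0.0007356332269532473 q [-0.47  0.41  1.66  0.    1.07  0.87] F [ 0.3  0.4 -0.1] w 0.501
```

View pics/z10.png

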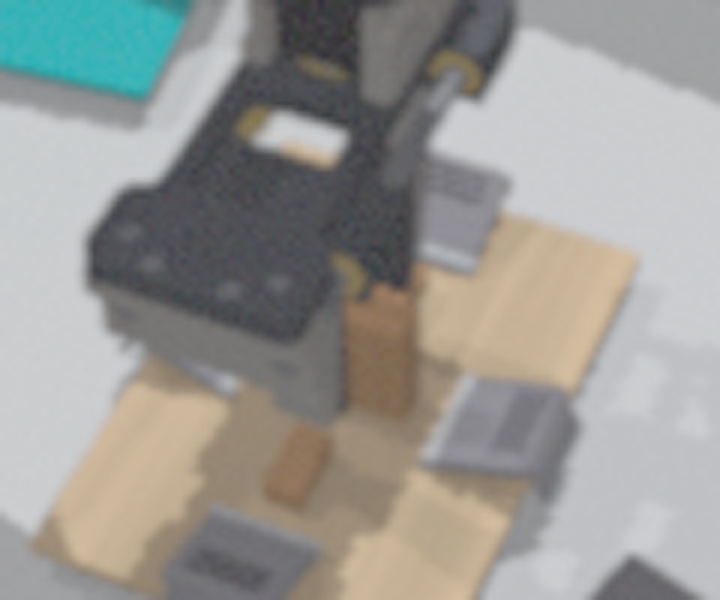

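Request:
drive_tool(steps=[[0,0,0,0,-1],[0,0,0,0,-1],[0,0,0,0,-1],[0,0,0,0,-1],[0,0,0,0,-1],[0,0,0,0,-1]], squeeze=35)

```text
time_s: 12.0
eef_pos: [0.5773, -0.1615, 0.0069]
ee_rot: [-0.703, -0.08, 0.703, -0.08]
force: [-0.8, 2.4, 2.8]
width: 0.149
```

```bash
python3 -c "
from h import *
delta([.577,-.1625,.002],.226+np.pi/2)
im=arm.grab_frame('scene')[:,:,::-1][230:330,240:360]
im=cv2.resize(im,None,fx=6,fy=6,interpolation=cv2.INTER_CUBIC)
im=(255*(im/255.)**.5).astype('uint8')
cv2.imwrite('pics/z11.png',im)"
```

```text
t 12.0 pos [ 0.5773 -0.1615  0.0069] toolx [-0.     0.001 -1.   ] yawy -1.3441 delta mm [4.9 0.9 0.5] turn 0.0007167262353462434 q [-0.47  0.41  1.66  0.    1.08  0.87] F [-0.8  2.4  2.8] w 0.149
```

View pics/z11.png

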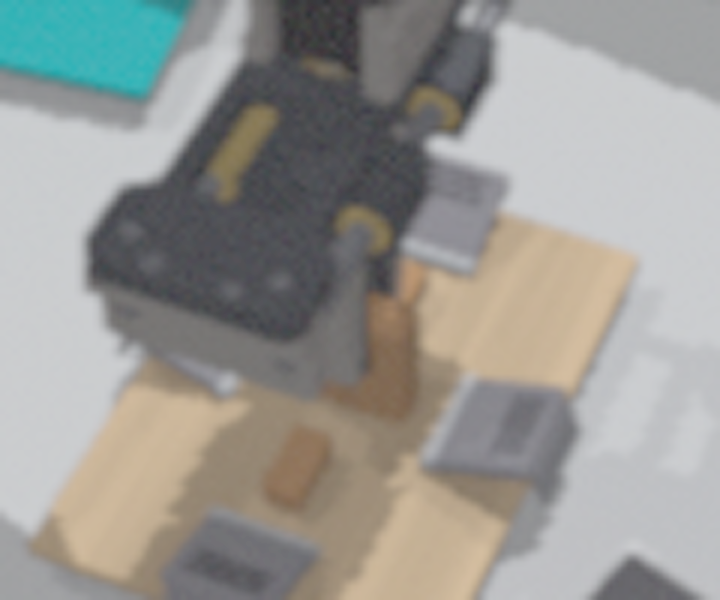

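Gripped: opening 13.7 mm against the 14 mm handle, with the fingertips around it near (345,400) in the crop. I lift.

Request:
drive_tool(steps=[[-10,0,0,0,-1],[-25,0,0,0,-1],[-50,0,0,0,-1],[-80,0,0,0,-1],[-110,0,0,0,-1],[-135,0,0,0,-1],[-140,0,0,0,-1],[-140,0,0,0,-1]])

```text
time_s: 12.85
eef_pos: [0.5779, -0.1622, 0.148]
ee_rot: [0.703, 0.079, -0.702, 0.081]
force: [-0.3, -0.0, -3.7]
width: 0.15
```

```bash
python3 -c "
from h import *
delta([.526,.157,.147],.1055+np.pi/2)
for n in('scene',):
  cv2.imwrite(f'pics/{n}12.png',arm.grab_frame(n)[:,:,::-1])"
```

```text
t 12.85 pos [ 0.5779 -0.1622  0.148 ] toolx [ 0.002 -0.001 -1.   ] yawy -1.3441 delta mm [   0.5 -322.7  -21.2] turn 0.12120990065417381 q [-0.47  0.25  1.56 -0.    1.33  0.87] F [-0.3 -0.  -3.7] w 0.15
```

View pics/scene12.png

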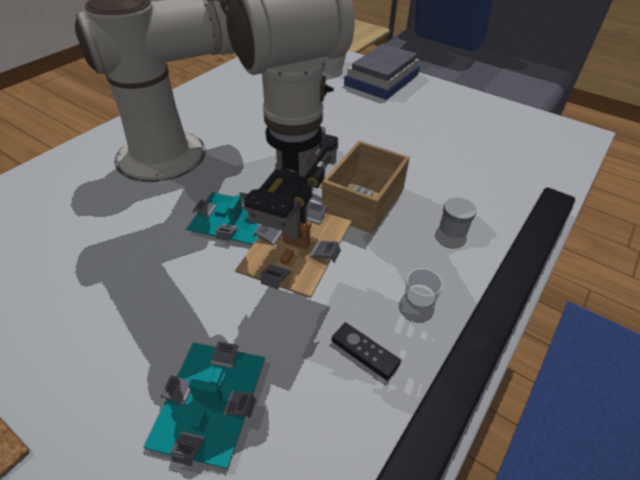

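Request:
drive_tool(steps=[[0,-15,-1,0,-1],[0,-40,-3,0.02,-1],[0,-75,-5,0.04,-1],[0,-110,-7,0.06,-1],[0,-145,-9,0.08,-1],[0,-180,-12,0.1,-1],[0,-215,-14,0.12,-1],[0,-250,-16,0.12,-1],[0,-285,-19,0.121,-1],[0,-310,-21,0.121,-1],[0,-322.7,-21.2,0.121,-1],[0,-322.7,-21.2,0.121,-1],[0,-322.7,-21.2,0.121,-1],[0,-322.7,-21.2,0.121,-1]])

```text
time_s: 14.3
eef_pos: [0.5255, 0.1562, 0.1465]
ee_rot: [-0.706, -0.037, 0.706, -0.037]
force: [0.5, -0.4, -3.4]
width: 0.151
```

```bash
python3 -c "
from h import *
delta([.526,.157,.147],.1055+np.pi/2)
for n in('scene','top'):
  cv2.imwrite(f'pics/{n}13.png',arm.grab_frame(n)[:,:,::-1])"
```

```text
t 14.3 pos [0.5255 0.1562 0.1465] toolx [-0.    -0.001 -1.   ] yawy -1.4664 delta mm [-0.5 -0.7 -0.6] turn -0.0010805915505960328 q [ 0.07  0.12  1.71 -0.    1.31  1.54] F [ 0.5 -0.4 -3.4] w 0.151
```

View pics/scene13.png

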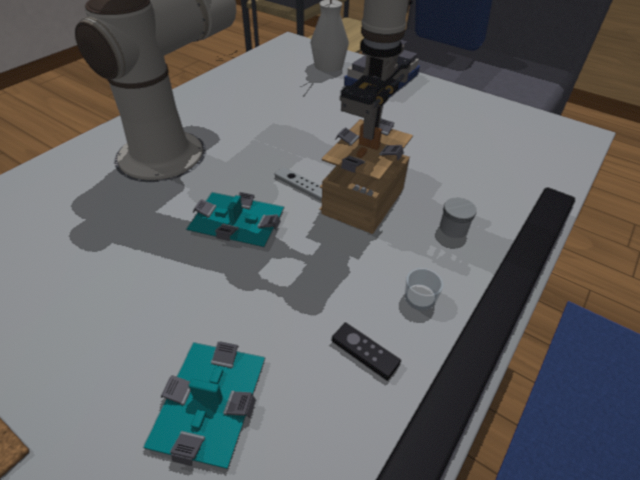

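View pics/top13.png

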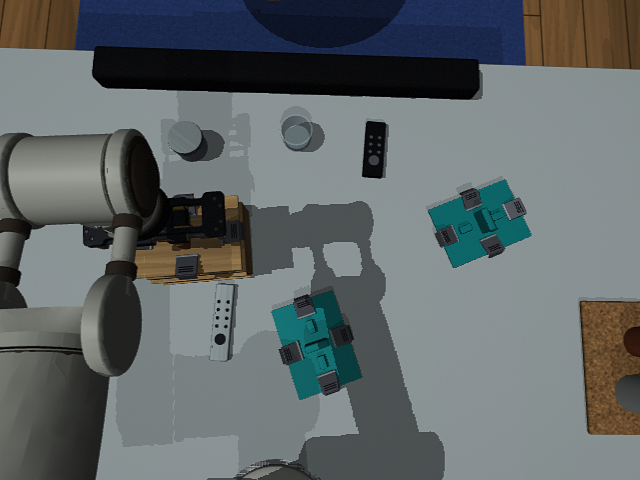

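```bash
python3 - <<'E'
import cv2
s=cv2.imread('pics/scene13.png');t=cv2.imread('pics/top13.png')
def g(im,x,y,w,h,f,n):
    im=cv2.resize(im[y:y+h,x:x+w],None,fx=f,fy=f,interpolation=cv2.INTER_CUBIC)
    cv2.imwrite(n,(255*(im/255.)**.6).astype('uint8'))
g(s,310,110,120,100,6,'pics/a1.png');g(t,125,185,135,110,5.5,'pics/a2.png')
E
```

```text
(no output)
```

View pics/a1.png

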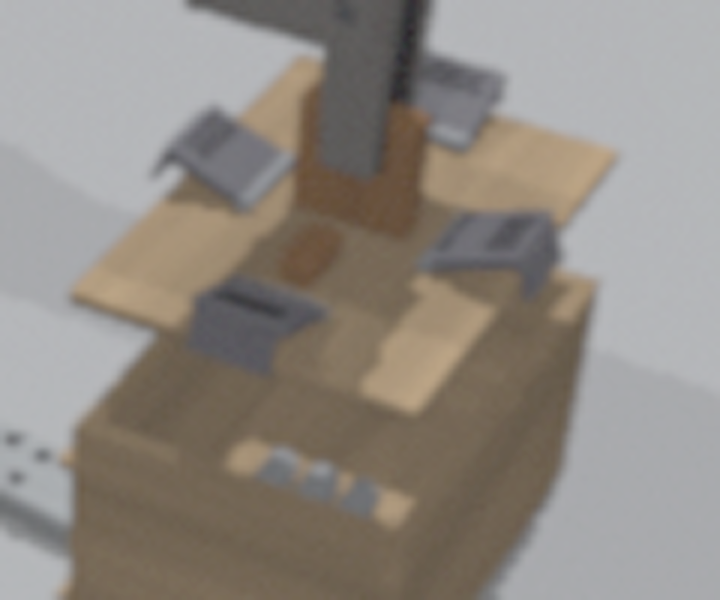

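View pics/a2.png

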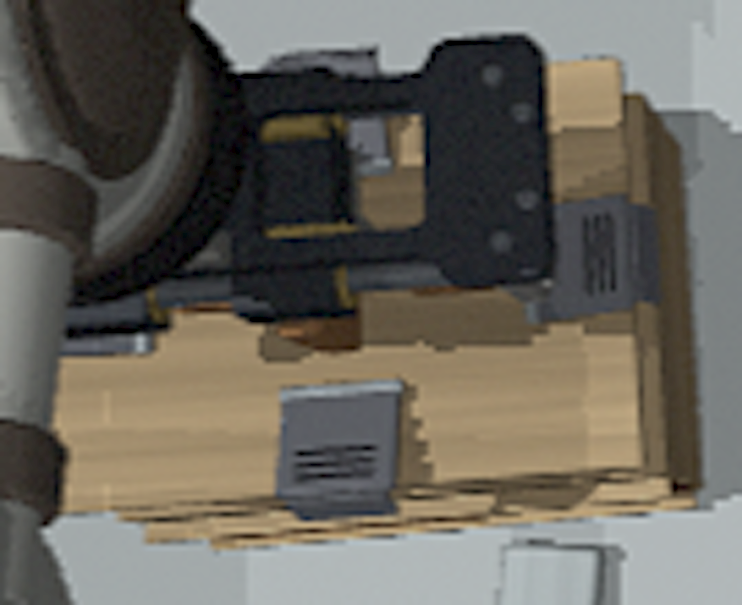

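```bash
cat > m2.py <<'E'
from h import *
np.set_printoptions(precision=4,suppress=True)
C=[(.065,.09,0),(.065,-.09,0),(-.065,-.09,0),(-.065,.09,0)]
T=("top",[C[1],C[2]],unc([(620,58),(642,468)],5.5,(125,185)))
S=("scene",C,unc([(618,153),(416,406),(72,289),(305,57)],6,(310,110)))
for o in ([S],[T],[T,S]):
  p,e=fit(o,[.52,.16,.1],.1536);print(p);print(e.T)
p,e=fit([T,S],[.52,.16,.15,.1]);print('free',p);print(e.T)
C2=C
cad=[("top",C,unc([(50,107),(588,67),(612,450),(65,493)],5.5,(135,190))),("scene",C,unc([(598,100),(408,365),(78,243),(297,8)],6,(310,140)))]
for o in (cad[1:],cad[:1],cad):
  p,e=fit(o,[.52,.16,.1],.095);print('cad',p)
E
python3 m2.py
```

```text
[0.5264 0.1553 0.0971]
[[ 0.9766  0.16   -0.6879 -0.2834]
 [-0.5585  1.1113  0.0279 -1.0645]]
[0.5247 0.1553 0.101 ]
[[-0.0023  0.0024]
 [-0.0321  0.0306]]
[0.5257 0.1555 0.0957]
[[ 0.1277 -0.2683  0.765  -0.1804 -0.9465 -0.4375]
 [-0.3572 -0.281  -0.6649  0.9374 -0.1726 -1.1961]]
free [0.5255 0.156  0.1522 0.0967]
[[-0.0953 -0.4323  0.6849 -0.1358 -0.8458 -0.4628]
 [-0.1345 -0.1911 -0.2748  1.3321  0.2638 -0.776 ]]
cad [0.5278 0.1585 0.1073]
cad [0.5258 0.1568 0.1058]
cad [0.5265 0.1573 0.1072]
```

Request:
drive_tool(steps=[[10,-1.7,-1.3,-0.006,-1],[25,-1.7,-1.3,-0.006,-1],[37,-1.7,-1.3,-0.006,-1],[41,-1.7,-1.3,-0.006,-1],[41,-1.7,-1.3,-0.006,-1],[41,-1.7,-1.3,-0.006,-1]])

```text
time_s: 15.0
eef_pos: [0.5267, 0.1592, 0.1059]
ee_rot: [0.706, 0.04, -0.706, 0.04]
force: [-0.2, 0.8, -4.5]
width: 0.148
```

```bash
cat > look.py <<'E'
from h import *
import sys
k=sys.argv[1]
delta([.526,.157,.094],.1055+np.pi/2)
def g(n,x,y,w,h,f):
    im=arm.grab_frame(n)[:,:,::-1]
    cv2.imwrite(f'pics/full_{n}{k}.png',im)
    im=cv2.resize(im[y:y+h,x:x+w],None,fx=f,fy=f,interpolation=cv2.INTER_CUBIC)
    cv2.imwrite(f'pics/{n}_{k}.png',(255*(im/255.)**.6).astype('uint8'))
g('scene',310,120,120,100,6);g('top',125,185,135,110,5.5)
E
python3 look.py b
```

```text
t 15.0 pos [0.5267 0.1592 0.1059] toolx [ 0.  0. -1.] yawy -1.459 delta mm [11.9  2.2  0.9] turn 0.006329663363398019 q [ 0.07  0.16  1.74 -0.    1.23  1.53] F [-0.2  0.8 -4.5] w 0.148
```

View pics/scene_b.png

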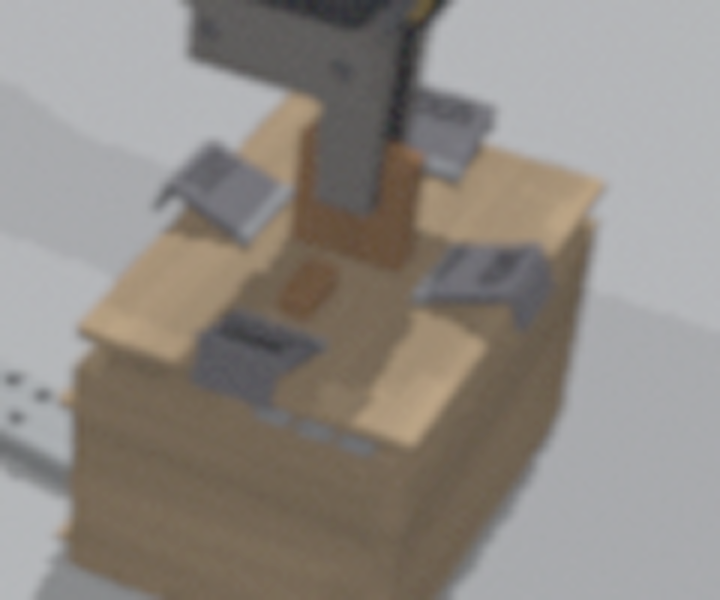

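View pics/top_b.png

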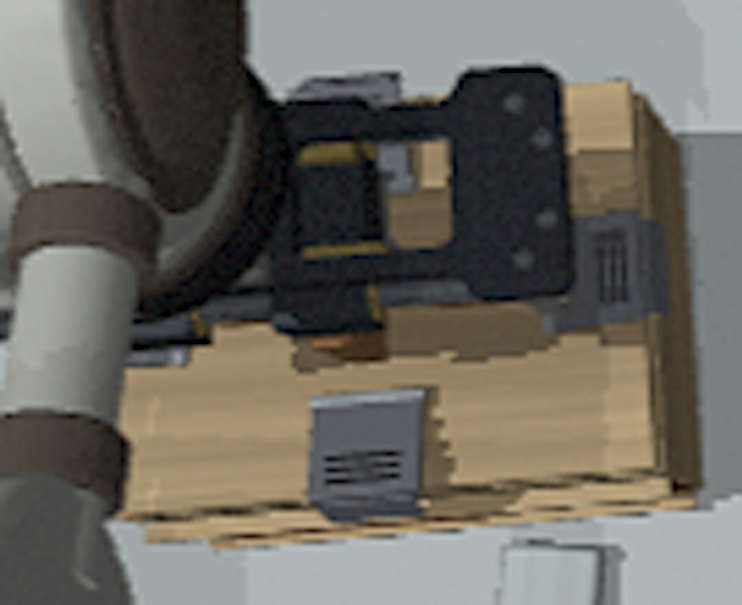

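```bash
cat > m3.py <<'E'
from h import *
np.set_printoptions(precision=4,suppress=True)
C=[(.065,.09,0),(.065,-.09,0),(-.065,-.09,0),(-.065,.09,0)]
T=("top",[C[1],C[2]],unc([(630,82),(657,472)],5.5,(125,185)))
S=("scene",C,unc([(607,182),(413,440),(82,330),(300,95)],6,(310,120)))
for o in ([S],[T],[T,S]):
  p,e=fit(o,[.52,.16,.1],.113);print(p);print(e.T)
E
python3 m3.py
```

```text
[0.5288 0.1569 0.1117]
[[ 0.6408  0.5808 -1.0586 -0.3491]
 [-0.0914  1.5661 -0.3143 -1.8772]]
[0.5249 0.1577 0.1155]
[[ 0.004  -0.0041]
 [ 0.0467 -0.0446]]
[0.527  0.158  0.1061]
[[ 0.293  -0.3953  0.3301 -0.1931 -1.555  -0.4677]
 [-0.6601 -0.7258 -0.4345  0.9717 -1.0376 -2.3386]]
```

Request:
drive_tool(steps=[[3,0,0,0,-1],[6,0,0,0,-1],[8,0,0,0,-1],[8,0,0,0,-1],[8,0,0,0,-1]])

```text
time_s: 15.6
eef_pos: [0.5264, 0.1592, 0.0977]
ee_rot: [-0.706, -0.04, 0.706, -0.04]
force: [-0.1, 0.2, -4.0]
width: 0.149
```

Request:
drive_tool(steps=[[1,0,0,0,-1],[2,0,0,0,-1],[3,0,0,0,-1],[3,0,0,0,-1]])

```text
time_s: 16.0
eef_pos: [0.5264, 0.1592, 0.0946]
ee_rot: [-0.706, -0.039, 0.706, -0.04]
force: [0.9, -0.2, -3.9]
width: 0.149
```

```bash
python3 look.py c
```

```text
t 16.0 pos [0.5264 0.1592 0.0946] toolx [-0. -0. -1.] yawy -1.459 delta mm [0.6 2.2 0.6] turn 0.006277207150755082 q [ 0.07  0.18  1.75 -0.    1.21  1.53] F [ 0.9 -0.2 -3.9] w 0.149
```

View pics/scene_c.png

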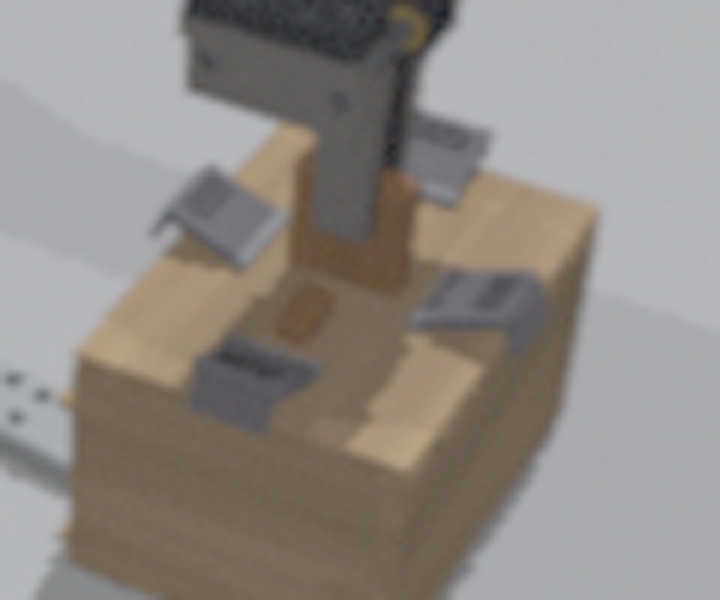

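View pics/top_c.png

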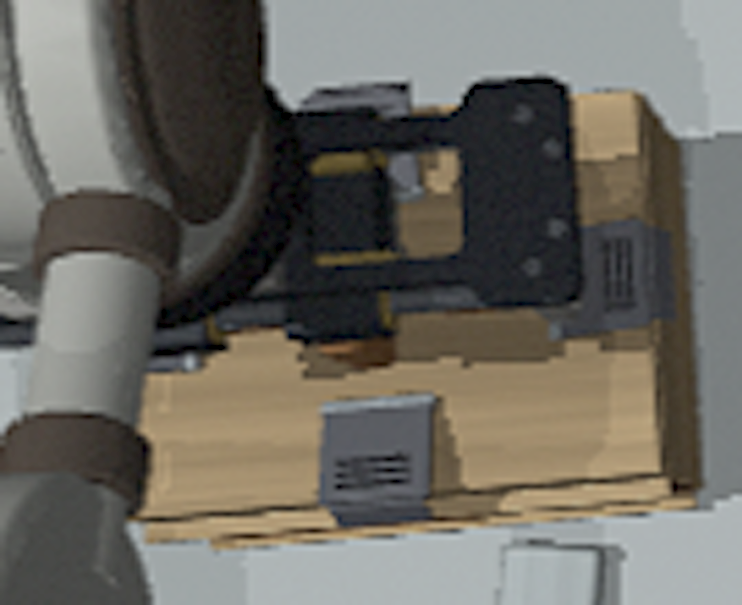

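Both views show the plate edges lined up with the caddy walls: scene (595,210), (405,468), (80,350). I go a little lower, then release.

Request:
drive_tool(steps=[[0.5,0,0,0,-1],[1.0,0,0,0,-1],[1.5,0,0,0,-1],[1.5,0,0,0,-1]])

```text
time_s: 16.5
eef_pos: [0.5266, 0.1592, 0.0939]
ee_rot: [0.706, 0.04, -0.706, 0.04]
force: [-1.8, -0.9, 2.1]
width: 0.149
```

Request:
drive_tool(steps=[[0,0,0,0,-0.5],[0,0,0,0,-0.3],[0,0,0,0,-0.2],[0,0,0,0,-0.2],[0,0,0,0,-0.2]])

```text
time_s: 17.0
eef_pos: [0.5266, 0.1592, 0.0934]
ee_rot: [0.706, 0.04, -0.706, 0.04]
force: [0.2, -0.5, -0.4]
width: 0.398
```

Request:
drive_tool(steps=[[-15,0,0,0,-0.2],[-40,0,0,0,-0.2],[-70,0,0,0,-0.2],[-70,0,0,0,-1],[-70,0,0,0,-1],[-70,0,0,0,-1]])

```text
time_s: 17.6
eef_pos: [0.5257, 0.1592, 0.1624]
ee_rot: [-0.705, -0.04, 0.707, -0.04]
force: [0.1, 0.3, -0.9]
width: 0.16
```

```bash
python3 look.py d
```

```text
t 17.6 pos [0.5257 0.1592 0.1624] toolx [-0.002 -0.    -1.   ] yawy -1.459 delta mm [68.4  2.2 -0.1] turn 0.006321005086967091 q [0.07 0.11 1.69 0.   1.35 1.53] F [ 0.1  0.3 -0.9] w 0.16
```

View pics/scene_d.png

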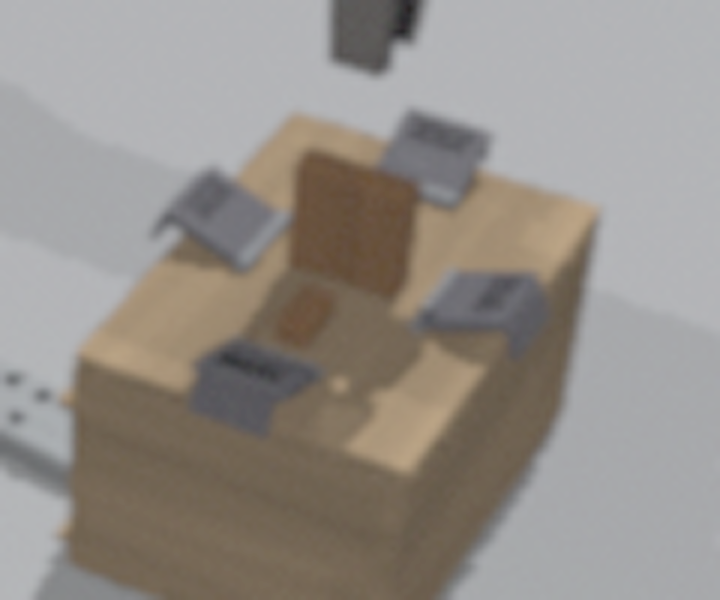

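View pics/top_d.png

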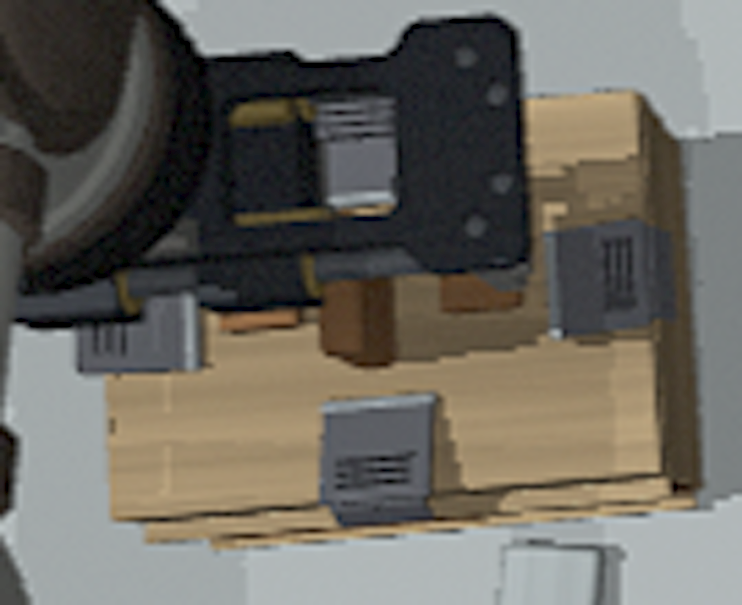

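Seated, with all four tabs up. Next I work out the tab hinge positions and the press targets.

```bash
cat > m4.py <<'E'
from h import *
np.set_printoptions(precision=4,suppress=True)
C=[(.065,.09,0),(.065,-.09,0),(-.065,-.09,0),(-.065,.09,0)]
T=("top",[C[1],C[2],C[3]],unc([(640,92),(660,473),(113,521)],5.5,(125,185)))
S=("scene",C,unc([(600,208),(408,472),(80,353),(297,115)],6,(310,120)))
for o in ([S],[T],[T,S]):
  p,e=fit(o,[.52,.16,.1],.101);print(p);print(e.T.round(1))
pose=[.5266,.159,.101,.108]
for d in (.025,.028,.031,.034,.037):
  q=proj('top',model(pose,[(-d,0,.005)]));print('near hinge',d,(q-[125,185]+.5)*5.5-.5, 'seen ~(378,400)')
for d in (.05,.053,.056,.059,.062):
  q=proj('top',model(pose,[(0,-d,.005)]));print('right hinge',d,(q-[125,185]+.5)*5.5-.5,'seen ~(553,285)')
q=proj('top',model(pose,[(0,0,.046)]));print((q-[125,185]+.5)*5.5-.5)
E
python3 m4.py
```

```text
[0.528  0.1575 0.1086]
[[ 0.8  0.4 -1.1 -0.3]
 [-0.1  0.5  0.  -1. ]]
[0.5257 0.1571 0.1067]
[[-0.   0.6 -0.5]
 [-0.3  0.3  0. ]]
[0.5266 0.1574 0.1069]
[[-0.2  0.4 -0.6  0.3 -0.3 -1.7 -0.7]
 [-0.8 -0.2 -0.5 -0.3  0.3 -0.2 -1.2]]
near hinge 0.025 [[372.8956 372.3405]] seen ~(378,400)
near hinge 0.028 [[373.3061 381.3942]] seen ~(378,400)
near hinge 0.031 [[373.717  390.4576]] seen ~(378,400)
near hinge 0.034 [[374.1284 399.5306]] seen ~(378,400)
near hinge 0.037 [[374.5402 408.6132]] seen ~(378,400)
right hinge 0.05 [[521.9045 284.7779]] seen ~(553,285)
right hinge 0.053 [[531.0234 284.0308]] seen ~(553,285)
right hinge 0.056 [[540.1393 283.2839]] seen ~(553,285)
right hinge 0.059 [[549.2524 282.5373]] seen ~(553,285)
right hinge 0.062 [[558.3625 281.791 ]] seen ~(553,285)
[[334.1282 278.9933]]
```

```bash
cat > tgt.py <<'E'
from h import *
import sys
pose=[.5266,.1578,0,.1075]
L=dict(near=(-.060,0,0),far=(.060,0,0),left=(0,.086,0),right=(0,-.086,0))
for n in sys.argv[1:]:
    p=model(pose,[L[n]])[0];p[2]=.125;print(n,p);delta(p,.1075+np.pi/2)
E
python3 tgt.py near far left right
```

```text
near [0.46694635 0.15136242 0.125     ]
t 17.7 pos [0.5255 0.1591 0.1619] toolx [-0.003 -0.    -1.   ] yawy -1.459 delta mm [37.1  1.2 59. ] turn 0.004345515937965949 q [0.07 0.11 1.69 0.   1.35 1.53] F [ 0.2  0.4 -0.2] w 0.073
far [0.58625365 0.16423758 0.125     ]
t 17.7 pos [0.5255 0.1591 0.1619] toolx [-0.003 -0.    -1.   ] yawy -1.459 delta mm [ 36.8   1.7 -61. ] turn 0.004345515937965949 q [0.07 0.11 1.69 0.   1.35 1.53] F [ 0.2  0.4 -0.2] w 0.073
left [0.5173728  0.24330356 0.125     ]
t 17.7 pos [0.5255 0.1591 0.1619] toolx [-0.003 -0.    -1.   ] yawy -1.459 delta mm [ 36.9 -84.5  -1.4] turn 0.004345515937965949 q [0.07 0.11 1.69 0.   1.35 1.53] F [ 0.2  0.4 -0.2] w 0.073
right [0.5358272  0.07229644 0.125     ]
t 17.7 pos [0.5255 0.1591 0.1619] toolx [-0.003 -0.    -1.   ] yawy -1.459 delta mm [36.9 87.5 -0.6] turn 0.004345515937965949 q [0.07 0.11 1.69 0.   1.35 1.53] F [ 0.2  0.4 -0.2] w 0.073
```

Request:
drive_tool(steps=[[0,1.2,30,0,-1],[0,1.2,59,0,-1],[37,1.2,59,0,-1],[60,1.2,59,0,-1],[66,1.2,59,0,-1],[66,1.2,59,0,-1],[66,1.2,59,0,-1]])

```text
time_s: 18.4
eef_pos: [0.4688, 0.1515, 0.0982]
ee_rot: [0.706, 0.039, -0.706, 0.039]
force: [-0.6, -0.1, 0.1]
width: 0.007
```

```bash
python3 tgt.py near; python3 look.py e
```

```text
near [0.46694635 0.15136242 0.125     ]
t 18.4 pos [0.4688 0.1515 0.0982] toolx [ 0.001  0.    -1.   ] yawy -1.4591 delta mm [-26.8  -0.1   1.8] turn 0.004227425650390693 q [0.07 0.02 1.91 0.   1.21 1.53] F [-0.6 -0.1  0.1] w 0.007
t 18.4 pos [0.4688 0.1515 0.0982] toolx [ 0.001  0.    -1.   ] yawy -1.4591 delta mm [  4.3   0.9 -57.4] turn 0.006227425650390472 q [0.07 0.02 1.91 0.   1.21 1.53] F [-0.6 -0.1  0.1] w 0.007
```

View pics/scene_e.png

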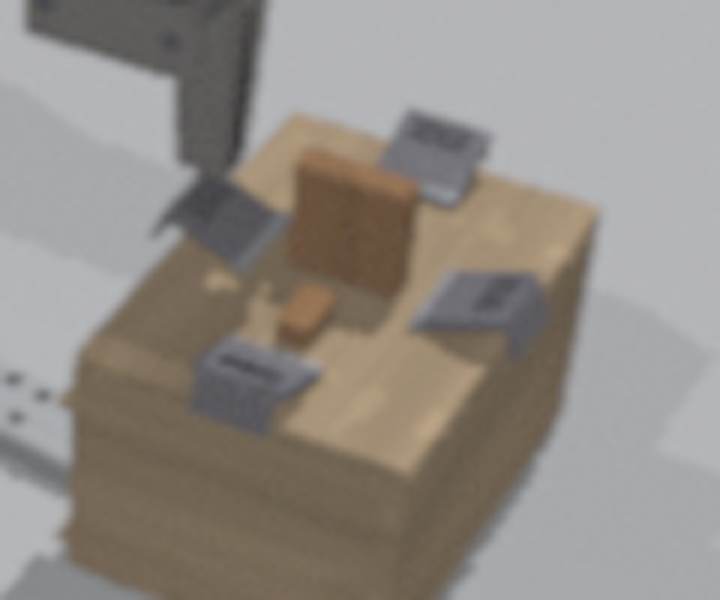

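The shut fingers hang above the near tab at crop (210,165), with the tab at (215,210). I press.

Request:
drive_tool(steps=[[6,0,1.5,0,-1],[10,0,1.5,0,-1],[13,0,1.5,0,-1],[15,0,1.5,0,-1],[16,0,1.5,0,-1]])

```text
time_s: 19.0
eef_pos: [0.466, 0.1512, 0.082]
ee_rot: [-0.705, -0.04, 0.707, -0.04]
force: [-6.1, -0.2, 11.5]
width: 0.003
```

Request:
drive_tool(steps=[[2,0,0,0,-1],[3,0,0,0,-1],[3,0,0,0,-1]])

```text
time_s: 19.3
eef_pos: [0.4664, 0.1512, 0.078]
ee_rot: [-0.706, -0.039, 0.706, -0.04]
force: [-0.7, 0.0, 0.7]
width: 0.004
```

Request:
drive_tool(steps=[[2,0,0,0,-1],[3,0,0,0,-1],[3,0,0,0,-1]])

```text
time_s: 19.6
eef_pos: [0.4663, 0.1512, 0.0749]
ee_rot: [-0.706, -0.04, 0.706, -0.04]
force: [-0.2, 1.1, 0.8]
width: 0.005
```

```bash
python3 look.py f
```

```text
t 19.6 pos [0.4663 0.1512 0.0749] toolx [-0.001 -0.    -1.   ] yawy -1.459 delta mm [-19.1   0.9 -60. ] turn 0.006314415463404721 q [ 0.07  0.05  1.93 -0.    1.16  1.53] F [-0.2  1.1  0.8] w 0.005
```

View pics/scene_f.png

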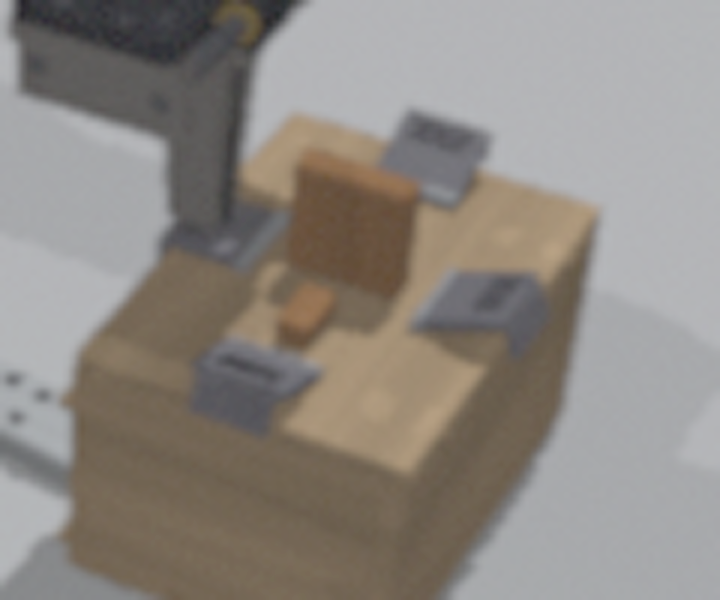

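The near tab snapped flat (force fell from 11.5 N to 0.8 N). Next the far tab, lifting over the handle on the way.

Request:
drive_tool(steps=[[-30,0,0,0,-1],[-58,0,0,0,-1],[-58,0,-20,0,-1],[-58,0.3,-60,0,-1],[-58,0.3,-100,0,-1],[-58,0.3,-120,0,-1],[-58,0.3,-120,0,-1],[-30,0.3,-120,0,-1],[-22,0.3,-120,0,-1],[-22,0.3,-120,0,-1]])

```text
time_s: 20.7
eef_pos: [0.5833, 0.1643, 0.0954]
ee_rot: [-0.704, -0.04, 0.708, -0.04]
force: [-0.4, 0.3, -0.1]
width: 0.007
```

```bash
python3 tgt.py far; python3 look.py g
```

```text
far [0.58625365 0.16423758 0.125     ]
t 20.7 pos [0.5833 0.1643 0.0954] toolx [-0.005 -0.    -1.   ] yawy -1.4588 delta mm [-29.6   0.4  -2.8] turn 0.004477325510965358 q [0.08 0.32 1.58 0.   1.25 1.53] F [-0.4  0.3 -0.1] w 0.007
t 20.7 pos [0.5833 0.1643 0.0954] toolx [-0.005 -0.    -1.   ] yawy -1.4588 delta mm [ 1.7  0.8 57.7] turn 0.0064773255109660255 q [0.08 0.32 1.58 0.   1.25 1.53] F [-0.4  0.3 -0.1] w 0.007
```

View pics/scene_g.png

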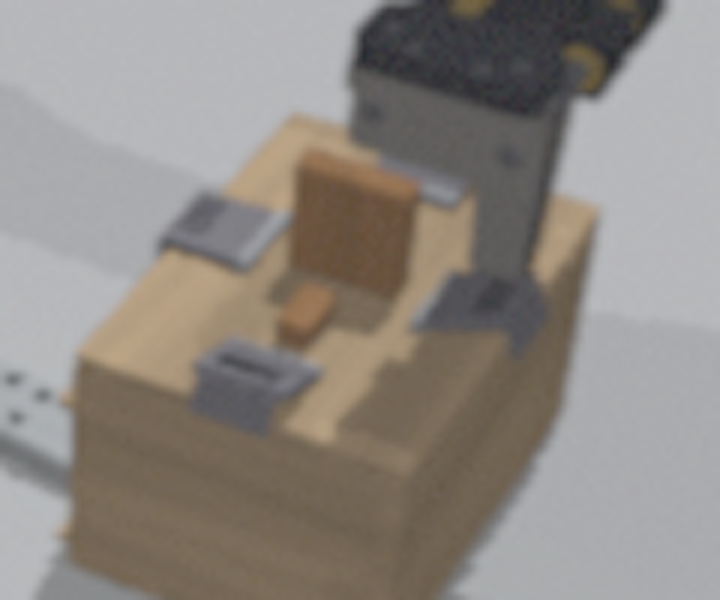

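The near tab lies flat at crop (220,230) and the fingers are over the far tab (500,285). I press it.

Request:
drive_tool(steps=[[3,0,0,0,-1],[6,0,0,0,-1],[9,0,0,0,-1],[12,0,0,0,-1],[15,0,0,0,-1],[18,0,0,0,-1],[20,0,0,0,-1],[20,0,0,0,-1]])

```text
time_s: 21.6
eef_pos: [0.5854, 0.1643, 0.0767]
ee_rot: [-0.706, -0.039, 0.706, -0.039]
force: [0.2, -0.0, 0.0]
width: 0.002
```

```bash
python3 look.py i
```

```text
t 21.6 pos [0.5854 0.1643 0.0767] toolx [-0.001 -0.    -1.   ] yawy -1.459 delta mm [-17.3   0.6  59.8] turn 0.0062591932865565525 q [ 0.08  0.34  1.6  -0.    1.21  1.53] F [ 0.2 -0.   0. ] w 0.002
```

View pics/scene_i.png

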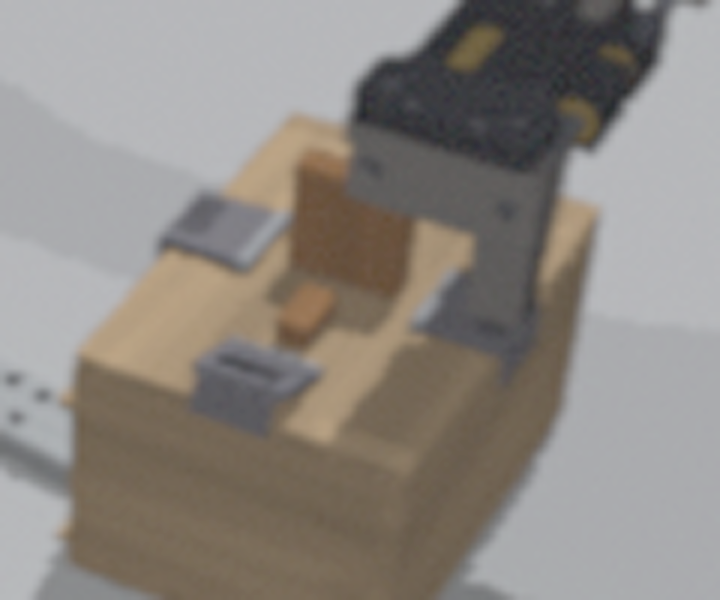

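The far tab is flat. Next the left tab.

Request:
drive_tool(steps=[[-30,0,0,0,-1],[-56,0,0,0,-1],[-56,-29,20,0,-1],[-56,-58,40,0,-1],[-56,-86,60,0,-1],[-56,-86,60,0,-1],[-56,-86,60,0,-1],[-35,-86,60,0,-1],[-22,-86,60,0,-1],[-22,-86,60,0,-1],[-22,-86,60,0,-1]])

```text
time_s: 22.8
eef_pos: [0.5168, 0.2425, 0.099]
ee_rot: [-0.706, -0.039, 0.706, -0.039]
force: [0.6, 0.4, 0.3]
width: 0.006
```

```bash
python3 tgt.py left; python3 look.py j
```

```text
left [0.5173728  0.24330356 0.125     ]
t 22.8 pos [0.5168 0.2425 0.099 ] toolx [-0.001 -0.    -1.   ] yawy -1.4599 delta mm [-26.   -0.7  -0.6] turn 0.00341769218596788 q [ 0.23  0.22  1.69 -0.    1.23  1.69] F [0.6 0.4 0.3] w 0.006
t 22.8 pos [0.5168 0.2425 0.099 ] toolx [-0.001 -0.    -1.   ] yawy -1.4599 delta mm [ 5.1 86.   0.3] turn 0.005417692185968548 q [ 0.23  0.22  1.69 -0.    1.23  1.69] F [0.6 0.4 0.3] w 0.006
```

View pics/scene_j.png

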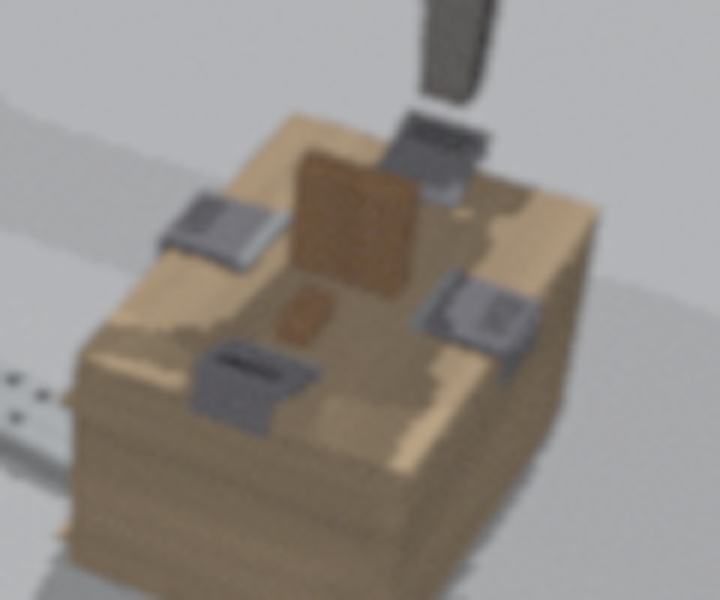

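Request:
drive_tool(steps=[[4,0,0,0,-1],[8,0,0,0,-1],[11,0,0,0,-1],[14,0,0,0,-1],[17,0,0,0,-1],[20,0,0,0,-1],[23,0,0,0,-1],[23,0,0,0,-1]])

```text
time_s: 23.7
eef_pos: [0.5161, 0.243, 0.0757]
ee_rot: [-0.706, -0.039, 0.706, -0.04]
force: [-0.2, -0.4, -0.1]
width: 0.003
```

```bash
python3 look.py k
```

```text
t 23.7 pos [0.5161 0.243  0.0757] toolx [-0.001 -0.001 -1.   ] yawy -1.4588 delta mm [-18.3  86.5  -0.2] turn 0.00654188004554257 q [ 0.23  0.25  1.71 -0.    1.18  1.69] F [-0.2 -0.4 -0.1] w 0.003
```

View pics/scene_k.png

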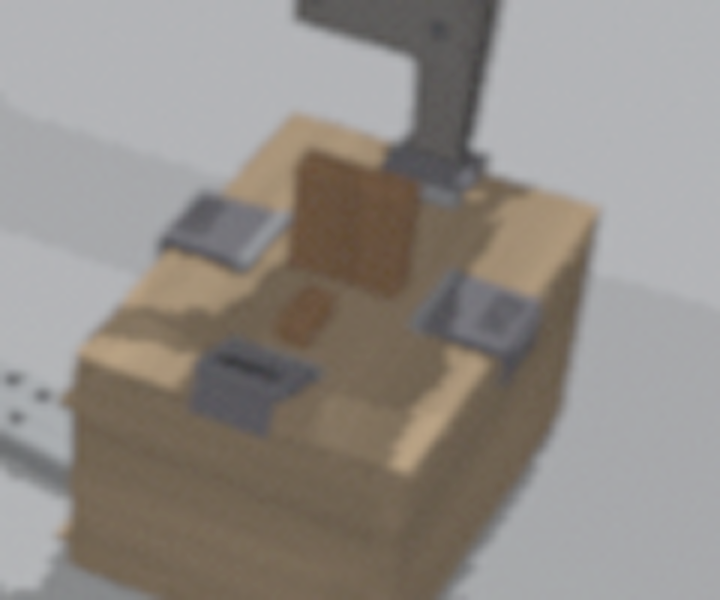

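The left tab is flat. Next the right tab.

Request:
drive_tool(steps=[[-30,0,0,0,-1],[-60,0,0,0,-1],[-62,10,0,0,-1],[-62,50,0,0,-1],[-62,95,0,0,-1],[-62,140,0,0,-1],[-62,172,0,0,-1],[-62,172,0,0,-1],[-62,172,0,0,-1],[-35,172,0,0,-1],[-22,172,0,0,-1],[-22,172,0,0,-1],[-22,172,0,0,-1]])

```text
time_s: 25.1
eef_pos: [0.5355, 0.0729, 0.0982]
ee_rot: [-0.706, -0.04, 0.706, -0.04]
force: [0.6, -0.9, -0.5]
width: 0.004
```

```bash
python3 tgt.py right; python3 look.py l
```

```text
right [0.5358272  0.07229644 0.125     ]
t 25.1 pos [0.5355 0.0729 0.0982] toolx [-0.001  0.    -1.   ] yawy -1.4579 delta mm [-26.8   0.7  -0.2] turn 0.005426516471393583 q [-0.09  0.15  1.78  0.    1.22  1.37] F [ 0.6 -0.9 -0.5] w 0.004
t 25.1 pos [0.5355 0.0729 0.0982] toolx [-0.001  0.    -1.   ] yawy -1.4579 delta mm [  4.2 -84.6  -0. ] turn 0.007426516471393363 q [-0.09  0.15  1.78  0.    1.22  1.37] F [ 0.6 -0.9 -0.5] w 0.004
```

View pics/scene_l.png

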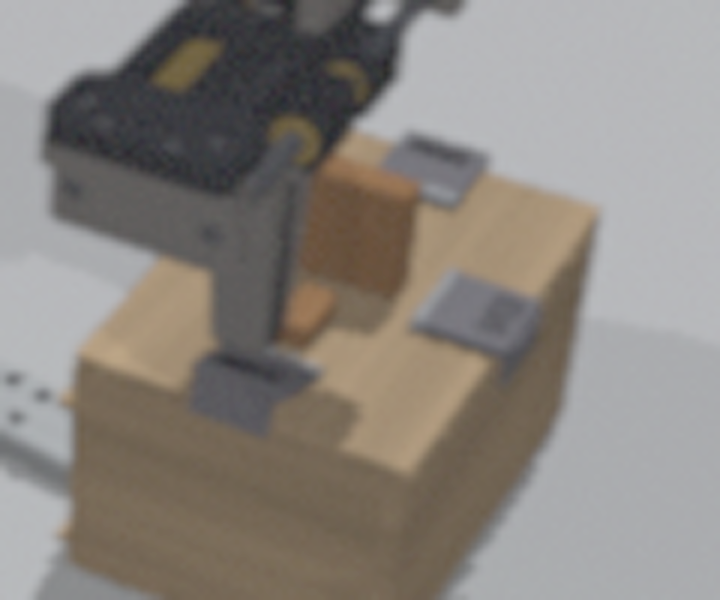

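Request:
drive_tool(steps=[[4,0.5,0,0,-1],[8,0.5,0,0,-1],[11,0.5,0,0,-1],[14,0.5,0,0,-1],[17,0.5,0,0,-1],[20,0.5,0,0,-1],[22.5,0.5,0,0,-1],[22.5,0.5,0,0,-1]])

```text
time_s: 26.0
eef_pos: [0.5352, 0.0719, 0.075]
ee_rot: [-0.706, -0.04, 0.706, -0.039]
force: [0.1, 0.3, -0.7]
width: 0.002
```

Request:
drive_tool(steps=[[-30,0,0,0,-1],[-70,0,0,0,-1],[-115,0,0,0,-1],[-120,50,0,0,-1],[-120,100,0,0,-1],[-120,150,0,0,-1],[-120,200,0,0,-1],[-120,200,0,0,-1],[-120,200,0,0,-1],[-120,200,0,0,-1],[-120,200,0,0,-1]])

```text
time_s: 27.1
eef_pos: [0.5581, -0.1254, 0.1957]
ee_rot: [-0.706, -0.04, 0.706, -0.04]
force: [-0.2, -0.1, -0.3]
width: 0.006
```

```bash
python3 look.py m
```

```text
t 27.1 pos [ 0.5581 -0.1254  0.1957] toolx [-0.  0. -1.] yawy -1.457 delta mm [ 1.019e+02 -2.842e+02 -2.000e-01] turn 0.008344916923138435 q [-0.43  0.14  1.59  0.    1.41  1.02] F [-0.2 -0.1 -0.3] w 0.006
```

View pics/scene_m.png

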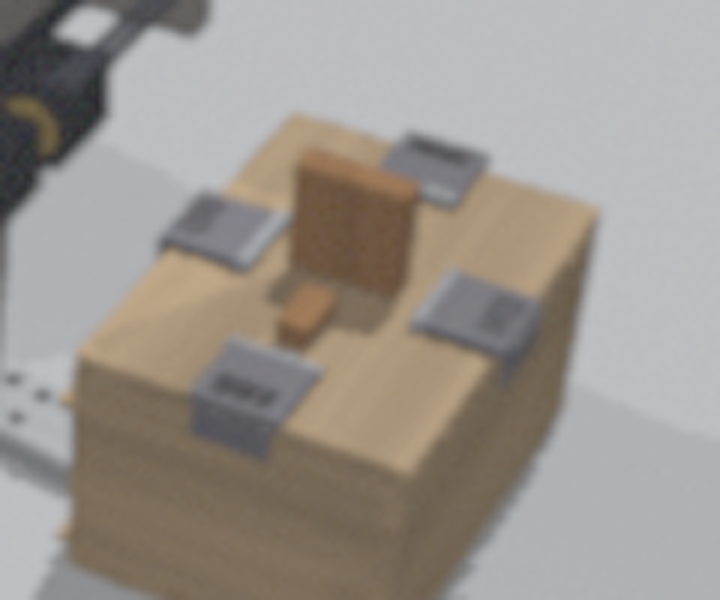

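View pics/full_topm.png

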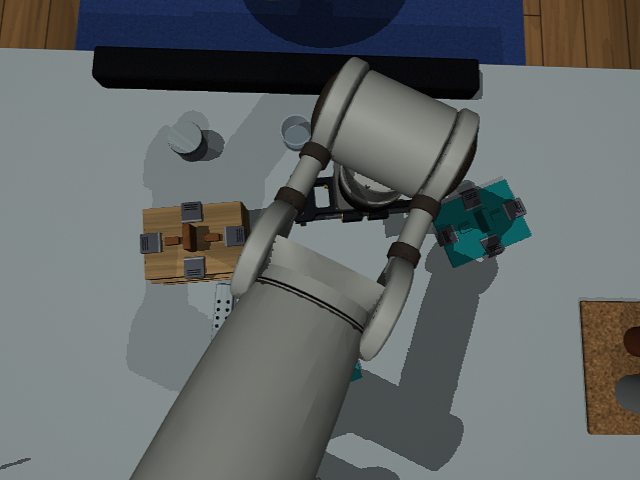

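All four tabs lie flat at crop (225,230), (480,310), (435,165) and (255,390). The plate is flush with the caddy, and the tin, glass and remotes are where they started. I hand in.

```bash
python3 -c "
from bench import arm
print(arm.hand_in())"
```

```text
the job is handed in; nothing more can be done
None
```

I laid the bamboo cover on the caddy by its handle, pressed all four tabs flat (near, far, left, right), backed the arm off and handed the job in at about 27 s. `hand_in()` gives no verdict, so the result rests on my own checks.

**Last checks:**
- **Tabs:** after I backed off, the pictures showed all four lying flat.
- **Cover:** it looked flush with the caddy walls. I fitted its position from the pictures before pressing the tabs, and each camera put it within about 1 mm and 0.002 rad of the caddy. I did not repeat the fit afterwards.
- **Bystanders:** the tin and glass holder look unmoved in the last top picture. The arm hid the black remote and half hid the silver one there. My path kept clear of both, but I did not measure them at the end.
- **Arm:** it touched nothing at hand-in, with wrist force near zero.

**What disagreed:**
- **Fingertip height:** the real fingertips sit about 33 mm higher than the reported tool point. I found this from the pictures and confirmed it by touching the top of the handle, which reached about 29 N upward (about 32 N in all). I corrected every later height by that amount.
- **Camera positions:** the two cameras differed by about 2 mm on absolute position, so I compared cover and caddy within each view.

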